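Put the scale's check weights back on their stand in order of size

ROBOT

A 7-joint arm with a two-finger parallel gripper is mounted at the origin on the work surface; the furniture and walls round the work are solid. World frame = base frame: x ahead of the robot, y to its left, z up, the work surface at z = 0. Lengths are in m, angles in rad, forces in N, time in s.
With the tool pointing down it reaches from about 0.425 to 0.925 m from the base axis. Payload 6.8 kg.
Tool frame: the origin (TCP) lies at the centre of the arm's flange, where the gripper is bolted on; the fingertips stand 173 mm ahead of it and the grasp point (between the pads) lies 155 mm ahead of it (r.hold_point_z is the distance from the TCP to the grasp point, in m); z points along the fingers, x is the direction in which the jaws open and shut, and the axes are right-handed (so a half turn about z gives the same grasp; the last joint's range is limited). The gripper opens to 85 mm and grips with 20 to 120 N. Pads are 22 mm wide; open, the fingers measure 114 mm over their backs; the gripper's body (76 mm by 85 mm) begins 54 mm behind the grasp point. The pads swing forward as they close: fully open they stand 13 mm farther back than shut.
Start: joints at [-1.28, 0.477, 0.022, 1.555, -0.011, 1.109, -0.083], TCP at [0.262, 0.622, 0.405] pointing down, gripper open.
Joint ranges: [-2.96, 2.96], [-0.34, 2.1], [-1.41, 1.46], [0.24, 2.44], [-1.37, 4.51], [0.17, 1.92], [-2.96, 2.96]. Speed limits (rad/s): [2.39, 2.39, 3.14, 3.14, 3.14, 3.14, 3.14].

INTERFACE

Orientations are given as a rotation vector (axis times angle).
In Python, from bench import r gives the robot as it stands.
- The arm moves only by the tool apply_moves, never from a script. Its arguments are lists of equal length, an entry for each row: "dp": the shift along the tool's x, y, z scaled (see below), a list of three; "twist": the turn, a rotation vector about the tool's x, y, z scaled (see below), a list of three; "jaw": the closure in counts, from 0 (fully open) to 255 (shut). In form: {"dp": [[x, y, z], ...], "twist": [[rx, ry, rz], ...], "jaw": [jaw, ...]}. A call has 1 to 20 rows; each row shifts and turns the pose as measured when the row begins, along the tool's axes as they then stand; what a row does not reach is not made up. The controller multiplies each number of a shift by 12 cm and each number of a turn by 120 degrees. A row lasts 1/10 s, in which the tool goes at most 50 mm and 8.59 degrees, less where a joint would pass 70% of its speed; a pose out of reach is approached as far as the arm can. A call with a number of a shift or a turn outside -1 to 1 is refused whole. A call with a gripper value outside its range is refused whole. The fingers move at their own pace and stop on an object; "grip_force" is the grip in N (left out, the last holds). Time passes only in rows, so rows that do not move let the fingers close. It gives the time, the measured TCP pose, the force and the opening at its end, in the units of the state.
- r.get_obs(): the state, without advancing time (a new reading comes with each control period).
- r.grab_frame(name): name is "side" or "top"; returns a dict with "color" (420x560x3 uint8, red, green, blue), "z_map" (420x560 float32, m along the optical axis (not along the pixel's ray), 0 where there is no reading), "intrinsics" (3x3 intrinsics, pixels), "R" (3x3) and "t" (3): a world point X has camera coordinates R X + t. Camera axes: x right, y down, z forward; pixel columns grow to the right and rows downward; lengths in m; the calibration is good to about 2 mm. A picture is of the moment at which its call begins.
- r.hand_in(): hands the job in, once; it reports no verdict.
The state is a dict: "clock": time; "joints": joint angles; "qvel": joint speeds; "tau": joint torques, N m; "tcp_pos": TCP position; "orientation": TCP orientation; "contact_force": force on the tool from outside, world axes, zero at the start; "moment": the same for the moment, N m; "grip_width": finger opening in m.
Only numpy, scipy, OpenCV 4.12 (cv2) and the standard library are available. Lean on these libraries where they do the work, as an engineer would, in place of code of your own. Each camera call takes 0.05 s, during which the arm holds its last target.

TASK

Put the four loose brass check weights back on the white weight stand, one standing upright in the middle of each black pad, in order of size: the smallest on the pad next to the red end block, then larger and larger, with the largest at the grey end. Set the weights down rather than dropping them, and do not knock any over.

Things in the scene. Friction and masses are not known exactly. Their poses are not given: they have to be found in the camera images.
- weight_a_centre (a point): the smallest brass check weight: loose, upright, round body 22 mm in diameter and 32 mm tall, above it a narrower neck and a knob 16 mm in diameter, 46 mm tall in all; this point is on its axis, half-way up (23 mm above its foot, on the straight body); z is its axis
- weight_b_centre (a point): the second smallest brass check weight: loose, upright, round body 30 mm in diameter and 41 mm tall, above it a narrower neck and a knob 22 mm in diameter, 58 mm tall in all; this point is on its axis, half-way up (29 mm above its foot, on the straight body); z is its axis
- weight_c_centre (a point): the second largest brass check weight: loose, upright, round body 38 mm in diameter and 49 mm tall, above it a narrower neck and a knob 27 mm in diameter, 70 mm tall in all; this point is on its axis, half-way up (35 mm above its foot, on the straight body); z is its axis
- weight_d_centre (a point): the largest brass check weight: loose, upright, round body 46 mm in diameter and 57 mm tall, above it a narrower neck and a knob 33 mm in diameter, 82 mm tall in all; this point is on its axis, half-way up (41 mm above its foot, on the straight body); z is its axis
- pad_1: fixed round black pad, 56 mm in diameter, no. 1 of 4 in a straight row on the white stand (no. 1 at the stand's right end as seen from the robot, 75 mm apart); origin at the centre of its underside, its top is 2 mm higher, 12 mm above the table; the stand's board is 365 x 85 mm, its top 10 mm above the table; the pad's y axis runs along the row toward no. 4
- pad_2: fixed round black pad, 56 mm in diameter, no. 2 of 4 in a straight row on the white stand (no. 1 at the stand's right end as seen from the robot, 75 mm apart); origin at the centre of its underside, its top is 2 mm higher, 12 mm above the table; the stand's board is 365 x 85 mm, its top 10 mm above the table; the pad's y axis runs along the row toward no. 4
- pad_3: fixed round black pad, 56 mm in diameter, no. 3 of 4 in a straight row on the white stand (no. 1 at the stand's right end as seen from the robot, 75 mm apart); origin at the centre of its underside, its top is 2 mm higher, 12 mm above the table; the stand's board is 365 x 85 mm, its top 10 mm above the table; the pad's y axis runs along the row toward no. 4
- pad_4: fixed round black pad, 56 mm in diameter, no. 4 of 4 in a straight row on the white stand (no. 1 at the stand's right end as seen from the robot, 75 mm apart); origin at the centre of its underside, its top is 2 mm higher, 12 mm above the table; the stand's board is 365 x 85 mm, its top 10 mm above the table; the pad's y axis runs along the row toward no. 4
- red_end: fixed red block, 70 x 22 mm and 16 mm high, across one end of the white stand, 54.5 mm beyond the centre of the end pad (an equal grey block is at the other end); it marks the end for the smallest weight; it may be at either end; origin at the centre of its underside, 10 mm above the table
There are look-alikes about, which are no part of the job. What is shaped like the part that bears weight_d_centre but blue is not meant. What is shaped like the part that bears weight_c_centre but turquoise is not meant.

How it is judged:
At the end, for the whole second after the job is handed in: each weight stands upright (within 0.1 rad) and still on its own pad, released, its axis within 14 mm of the pad's centre; from the pad by the red end block to the far end they are smallest, second smallest, second largest, largest (((horizontal distance between red_end and pad_1 below 0.08 m and horizontal distance between weight_a_centre and pad_1 below 0.014 m and horizontal distance between weight_b_centre and pad_2 below 0.014 m and horizontal distance between weight_c_centre and pad_3 below 0.014 m and horizontal distance between weight_d_centre and pad_4 below 0.014 m) or (horizontal distance between red_end and pad_4 below 0.08 m and horizontal distance between weight_a_centre and pad_4 below 0.014 m and horizontal distance between weight_b_centre and pad_3 below 0.014 m and horizontal distance between weight_c_centre and pad_2 below 0.014 m and horizontal distance between weight_d_centre and pad_1 below 0.014 m)) and angle between each of weight_a_centre, weight_b_centre, weight_c_centre, weight_d_centre's own z axis and vertical below 0.1 rad and height (world z) of weight_a_centre between 0.03 and 0.04 m and linear speed of each of weight_a, weight_b, weight_c, weight_d below 0.02 m/s and angular speed of each of weight_a, weight_b, weight_c, weight_d below 0.2 rad/s and height (world z) of weight_b_centre between 0.036 and 0.046 m and height (world z) of weight_c_centre between 0.042 and 0.052 m and height (world z) of weight_d_centre between 0.048 and 0.058 m); the robot touches nothing.
It fails at once if a weight is dropped from more than about 2.5 cm ((linear speed of weight_a above 0.7 m/s and contact force between the fingers and weight_a below 0.05 N) or (linear speed of weight_b above 0.7 m/s and contact force between the fingers and weight_b below 0.05 N) or (linear speed of weight_c above 0.7 m/s and contact force between the fingers and weight_c below 0.05 N) or (linear speed of weight_d above 0.7 m/s and contact force between the fingers and weight_d below 0.05 N)).
It fails at once if a weight is knocked over (angle between any of weight_a_centre, weight_b_centre, weight_c_centre, weight_d_centre's own z axis and vertical above 0.8 rad).
It also fails if it takes over 104 s, if anything falls off the work surface, if the arm or the gripper's body presses on something with over 40 N, if the wrist force passes 120 N, or if a joint passes its speed limit or range.

## Working session

There is one attempt and no reset: what is moved stays moved. The work goes in short steps, Python scripts to look and compute and a tool call to move; the robot and the scene stay as the last step left them, time stands still between calls to the robot, and variables do not carry over. Pictures are saved under pics/ and viewed, and the job is handed in when it is done.

Besides the shell and the picture viewer there is one more tool, called after "Emit:" by a JSON object that holds its "op" and its "data", one argument or row to a line. apply_moves: Moves the arm, as the interface text tells. Shifts and turns lie within -1 to 1; 1 stands for 12 cm of shift or 120 degrees of turn. Its arguments: {"type":"object","properties":{"dp":{"type":"array"},"twist":{"type":"array"},"jaw":{"type":"array"},"grip_force":{"type":"number"}},"required":["dp","twist","jaw"]}

```bash
ls; mkdir -p pics; python3 - <<'E'
from bench import r
import cv2,numpy as np
o=r.get_obs()
for k,v in o.items(): print(k,np.round(v,4))
print(r.hold_point_z)
for n in("top","side"):
    f=r.grab_frame(n); cv2.imwrite(f"pics/{n}0.png",f["color"][:,:,::-1]); np.savez(f"{n}0.npz",**f)
    print(f["intrinsics"],f["R"],f["t"], -f["R"].T@f["t"])
E
```

```text
pics
clock 0.0
joints [-1.2801  0.4778  0.0223  1.5564 -0.0115  1.1093 -0.0831]
qvel [-0.0011 -0.0005  0.0013 -0.0007 -0.0008 -0.0006  0.0018]
tau [ 1.0000e-04 -5.9645e+01  1.6080e+00 -2.8120e+01  1.2400e-02  9.2000e-03
 -0.0000e+00]
tcp_pos [0.262  0.6218 0.4037]
orientation [ 2.6164e+00  1.7369e+00 -2.3000e-03]
contact_force [-0.8262 -0.1966  0.0456]
moment [ 0.0012 -0.0096  0.0206]
grip_width 0.0856
0.1547
[[435.24367052   0.         268.75195462]
 [  0.         435.24367052 207.81135644]
 [  0.           0.           1.        ]] [[ 0.02902901 -0.99931944  0.02275918]
 [-0.99042654 -0.0318298  -0.13432101]
 [ 0.13495401 -0.01864209 -0.99067648]] [-0.05299495  0.53808656  1.02869203] [ 0.39564748 -0.01665473  1.09258345]
[[409.97975425   0.         275.07578983]
 [  0.         409.97975425 208.55327925]
 [  0.           0.           1.        ]] [[ 0.99780198 -0.06310008  0.02023805]
 [-0.01417038 -0.50151734 -0.86503154]
 [ 0.06473329  0.8628434  -0.50130915]] [-0.51040711  0.03983276  0.95144412] [ 0.44825956 -0.83317719  0.52175388]
```

View pics/top0.png

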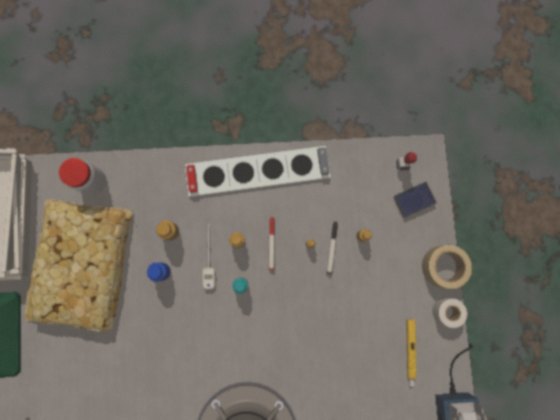

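View pics/side0.png

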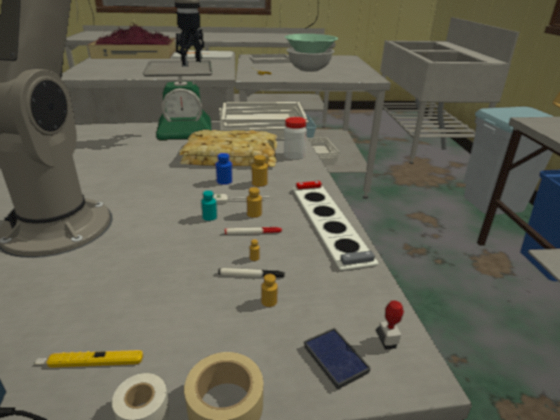

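Candidates (top view): brass at (167,231), (237,240), (311,244) and (364,235). Look-alikes are blue at (158,271), turquoise at (240,285), and the red-topped jar at (75,172). The red end block is at (192,178), on the left, so the smallest goes on pad 4. Next I'll measure.

```bash
cat > h.py <<'E'
import numpy as np,cv2
from scipy.optimize import least_squares
def cloud(f):
    z=f["z_map"];K=f["intrinsics"];v,u=np.mgrid[:z.shape[0],:z.shape[1]]
    P=np.stack([(u-K[0,2])/K[0,0]*z,(v-K[1,2])/K[1,1]*z,z],-1)
    return (P-f["t"])@f["R"]
def proj(f,X):
    c=np.asarray(X)@f["R"].T+f["t"]; p=c@f["intrinsics"].T; return p[...,:2]/p[...,2:]
def hsv(f): return cv2.cvtColor(f["color"],cv2.COLOR_RGB2HSV)
def brass(f):
    h=hsv(f).astype(int); return ((h[...,0]>10)&(h[...,0]<25)&(h[...,1]>150)&(h[...,2]>60)&(f["z_map"]>0)).astype(np.uint8)
E
python3 - <<'E'
from h import *
for n in("top","side"):
    f=dict(np.load(n+"0.npz"));P=cloud(f);m=brass(f)
    c,l,s,ce=cv2.connectedComponentsWithStats(m)
    for i in range(1,c):
        if s[i,4]<20: continue
        p=P[l==i]; body=p[(p[:,2]>0.008)]
        if s[i,4]>2000: print(n,"big",ce[i]);continue
        if len(body)<5: continue
        top=np.percentile(p[:,2],97)
        t=p[p[:,2]>top-0.006]
        print(n,ce[i].round(1),s[i],"top",top.round(4),"knob mean",t.mean(0).round(4),"min",body.min(0).round(3),"max",body.max(0).round(3))
f=dict(np.load("top0.npz"));P=cloud(f);h=hsv(f).astype(int)
# black pads
m=((h[...,2]<60)).astype(np.uint8); m[:140]=0;m[195:]=0;m[:,:180]=0;m[:,335:]=0
c,l,s,ce=cv2.connectedComponentsWithStats(m)
for i in range(1,c):
    if s[i,4]>60: print("pad",ce[i],s[i,4],P[l==i].mean(0).round(4))
red=((h[...,1]>150)&((h[...,0]<8)|(h[...,0]>172))&(h[...,2]>80)).astype(np.uint8)
c,l,s,ce=cv2.connectedComponentsWithStats(red)
for i in range(1,c):
    if s[i,4]>40: print("red",ce[i],s[i,4],P[l==i].mean(0).round(4))
for n in("top","side"):
    f=dict(np.load(n+"0.npz"))
a=dict(np.load("top0.npz"))["color"][140:310,130:400]; 
cv2.imwrite("pics/crop0.png",cv2.resize(a,None,fx=2.9,fy=2.9,interpolation=cv2.INTER_CUBIC)[:,:,::-1])
E
```

```text
top [ 55.7 308.2] [ 54 305   4   7  24] top 0.054 knob mean [0.2872 0.4504 0.0514] min [0.28  0.446 0.048] max [0.295 0.455 0.055]
top [411.1 348. ] [408 320   7  58 345] top 0.0188 knob mean [ 0.2112 -0.3899  0.0152] min [ 0.145 -0.399  0.008] max [ 0.278 -0.382  0.02 ]
side [243.5 135.1] [239 134   9   4  25] top 0.0637 knob mean [0.4371 0.4316 0.0618] min [0.421 0.416 0.056] max [0.447 0.458 0.064]
side [202.4 137.6] [197 136  11   4  28] top 0.0599 knob mean [0.3071 0.4194 0.0578] min [0.285 0.403 0.051] max [0.32  0.453 0.06 ]
side [266.7 151.6] [262 148  10   9  40] top 0.0525 knob mean [0.5028 0.3303 0.0502] min [0.492 0.312 0.038] max [0.518 0.35  0.054]
side [257.2 184.2] [247 155  26  62 773] top 0.082 knob mean [0.4804 0.2023 0.0808] min [0.445 0.018 0.008] max [0.523 0.333 0.084]
side [202.5 161.5] [191 158  23   7  90] top 0.0221 knob mean [0.3107 0.3287 0.0189] min [0.275 0.317 0.009] max [0.343 0.343 0.024]
side [254.3 250.3] [250 240   9  21 145] top 0.0456 knob mean [ 0.4585 -0.1454  0.0443] min [ 0.45  -0.154  0.008] max [ 0.467 -0.139  0.047]
side [268.9 290.1] [262 274  15  32 410] top 0.0582 knob mean [ 0.4833 -0.2756  0.0566] min [ 0.47  -0.288  0.008] max [ 0.496 -0.206  0.06 ]
side [ 95.  358.2] [  47  350   96   18 1028] top 0.0149 knob mean [ 0.215  -0.3938  0.0128] min [ 0.144 -0.404  0.008] max [ 0.283 -0.384  0.018]
pad [301.44954128 164.36697248] 218 [ 0.6571 -0.1169  0.012 ]
pad [272.24186047 168.26976744] 215 [ 0.6433 -0.0428  0.0171]
pad [242.88738739 172.15315315] 222 [0.6295 0.0307 0.0224]
pad [213.32905983 176.03418803] 234 [0.6192 0.1051 0.0125]
red [ 73.83169935 172.0375817 ] 612 [0.5942 0.4047 0.126 ]
red [191.52380952 177.57142857] 84 [0.608  0.1554 0.039 ]
```

View pics/crop0.png

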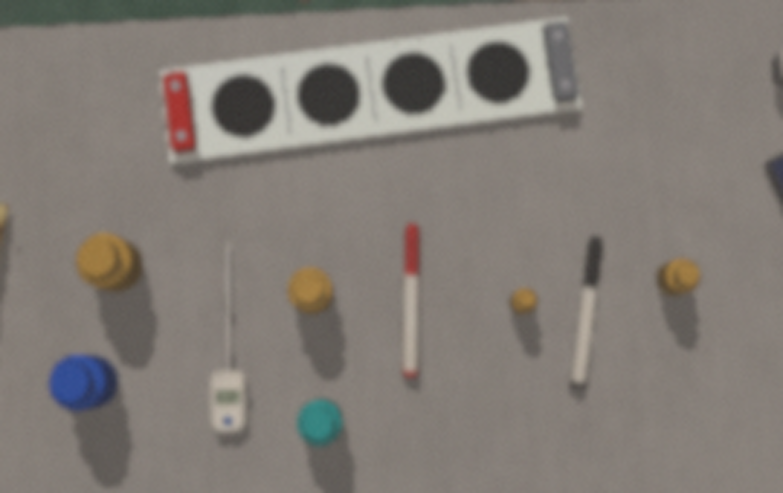

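```bash
cat >> h.py <<'E'
DIM=dict(a=(.022,.032,.016,.046),b=(.030,.041,.022,.058),c=(.038,.049,.027,.070),d=(.046,.057,.033,.082))
def sil(f,k,x,y,z0=0.0):
    D,hb,dk,H=DIM[k];t=np.linspace(0,2*np.pi,40)
    ring=lambda rr,z:np.c_[x+rr*np.cos(t),y+rr*np.sin(t),0*t+z0+z]
    S=8;m=np.zeros((420*S//2,560*S//2),np.uint8)
    S=S//2
    for pts in (np.r_[ring(D/2,0),ring(D/2,hb)],np.r_[ring(dk/2,hb),ring(dk/2,H)]):
        h=cv2.convexHull(((proj(f,pts)+.5)*S).astype(np.float32)).astype(np.int32)
        cv2.fillPoly(m,[h],1)
    return m
def cen(f,k,x,y,z0=0.0):
    M=cv2.moments(sil(f,k,x,y,z0),True); return np.array([M["m10"],M["m01"]])/M["m00"]/4-.5, M["m00"]/16
def obs(f,k,x,y,z0=0.0,rad=6):
    h=hsv(f).astype(int)
    m=((h[...,0]>9)&(h[...,0]<28)&(h[...,1]>110)&(h[...,2]>50)).astype(np.uint8)
    roi=cv2.resize(sil(f,k,x,y,z0),(560,420),interpolation=cv2.INTER_AREA)
    roi=cv2.dilate((cv2.resize(sil(f,k,x,y,z0).astype(np.float32),(560,420),interpolation=cv2.INTER_AREA)>0).astype(np.uint8),np.ones((2*rad+1,)*2))
    m&=roi; M=cv2.moments(m,True); return np.array([M["m10"],M["m01"]])/max(M["m00"],1),M["m00"]
def locate(f,k,x,y,z0=0.0):
    q=np.array([x,y],float)
    for _ in range(4):
        o,ao=obs(f,k,*q,z0); p,ap=cen(f,k,*q,z0)
        e=.004
        J=np.c_[(cen(f,k,q[0]+e,q[1],z0)[0]-p)/e,(cen(f,k,q[0],q[1]+e,z0)[0]-p)/e]
        q=q+np.linalg.solve(J,o-p)
    return q,ao,ap
def ray(f,uv,z):
    K=f["intrinsics"];d=f["R"].T@np.array([(uv[0]-K[0,2])/K[0,0],(uv[1]-K[1,2])/K[1,1],1]);c=-f["R"].T@f["t"]
    return (c+d*(z-c[2])/d[2])[:2]
E
python3 - <<'E'
from h import *
F={n:dict(np.load(n+"0.npz")) for n in("top","side")}
for k,g in dict(a=(.458,-.148),b=(.482,-.281),c=(.465,.03),d=(.485,.2)).items():
    for n in F:
        q,ao,ap=locate(F[n],k,*g); print(k,n,q.round(4),ao,ap)
f=F["top"]
pp=[ray(f,uv,.012) for uv in((301.45,164.37),(272.24,168.27),(242.89,172.15),(213.33,176.03))]
print(np.round(pp,4),np.linalg.norm(np.diff(pp,axis=0),axis=1)); print("red",ray(f,(191.5,177.6),.026))
f=F["side"];h=hsv(f).astype(int);m=(h[...,2]<60).astype(np.uint8);m[:190]=0;m[255:]=0;m[:,:295]=0;m[:,365:]=0
c,l,s,ce=cv2.connectedComponentsWithStats(m)
for i in range(1,c):
    if s[i,4]>40: print("side pad",ce[i],s[i,4],ray(f,ce[i],.012).round(4))
E
```

```text
a top [ 0.4571 -0.1422] 44.0 80.4375
a side [ 0.4589 -0.1414] 176.0 226.5625
b top [ 0.4818 -0.2747] 103.0 172.0625
b side [ 0.4833 -0.2715] 456.0 515.4375
c top [0.4595 0.0392] 161.0 220.5625
c side [0.4662 0.0739] 562.0 424.0
d top [0.4783 0.2104] 279.0 387.875
d side [0.485 0.293] 925.0 447.0625
[[ 0.657  -0.1169]
 [ 0.6444 -0.0429]
 [ 0.6318  0.0311]
 [ 0.6193  0.1052]] [0.07512227 0.07504791 0.07515488]
red [0.6105565  0.15754345]
side pad [314.51724138 196.56034483] 116 [0.6215 0.1039]
side pad [323.65034965 210.9020979 ] 143 [0.6333 0.0293]
side pad [334.32044199 226.91712707] 181 [ 0.6459 -0.0443]
side pad [346.57758621 245.39655172] 232 [ 0.6586 -0.1186]
```

```bash
python3 - <<'E'
import h
from h import *
F={n:dict(np.load(n+"0.npz")) for n in("top","side")}
def obs2(f,k,x,y,z0=0.0,rad=2):
    hh=hsv(f).astype(int)
    m=((hh[...,0]>7)&(hh[...,0]<28)&(hh[...,1]>90)&(hh[...,2]>40)).astype(np.uint8)
    P=cloud(f); m&=(np.hypot(P[...,0]-x,P[...,1]-y)<.035).astype(np.uint8)
    M=cv2.moments(m,True); return np.array([M["m10"],M["m01"]])/max(M["m00"],1),M["m00"]
h.obs=obs2
for k,g in dict(a=(.458,-.142),b=(.482,-.273),c=(.46,.0392),d=(.479,.21)).items():
    for n in F:
        q,ao,ap=locate(F[n],k,*g); print(k,n,q.round(4),ao,ap)
t=F["top"]
P=cloud(F["side"]);
for nm,lo,hi,ok in(("side all",(.40,-.35),(.75,.30),0),):
    s=P[(P[...,2]>.03)&(P[...,0]>.35)&(P[...,0]<.75)&(P[...,1]>-.4)&(P[...,1]<.3)]
    print(len(s))
# blue, turquoise
for n in F:
    f=F[n];P=cloud(f);hh=hsv(f).astype(int);m=((hh[...,0]>80)&(hh[...,0]<130)&(hh[...,1]>150)&(P[...,2]>.02)&(P[...,0]>.2)&(P[...,0]<.6)&(abs(P[...,1])<.3)).astype(np.uint8)
    c,l,s,ce=cv2.connectedComponentsWithStats(m)
    for i in range(1,c):
        if s[i,4]>30: print(n,ce[i],P[l==i].mean(0).round(3))
E
```

```text
a top [ 0.4566 -0.1419] 53.0 80.1875
a side [ 0.4593 -0.1422] 191.0 228.8125
b top [ 0.4812 -0.2746] 126.0 170.8125
b side [ 0.4832 -0.2736] 458.0 520.375
c top [0.4594 0.0389] 184.0 219.75
c side [0.462  0.0385] 407.0 448.25
d top [0.4778 0.2093] 326.0 386.625
d side [0.4804 0.2074] 461.0 493.5625
2012
top [156.15934066 270.3956044 ] [0.381 0.217 0.082]
side [223.36 166.79] [0.381 0.209 0.052]
side [208.5        203.11397059] [0.355 0.015 0.046]
```

```bash
cat > go.py <<'E'
import sys,numpy as np
from bench import r
from scipy.spatial.transform import Rotation as R
def go(x,y,z,yaw=9.6):
    o=r.get_obs();Rm=R.from_rotvec(o["orientation"]).as_matrix()
    d=Rm.T@(np.array([x,y,z])-o["tcp_pos"])
    c,s=np.cos(np.radians(yaw)),np.sin(np.radians(yaw))
    T=np.array([[c,s,0],[s,-c,0],[0,0,-1]]).T
    w=R.from_matrix(Rm.T@T).as_rotvec(degrees=True)
    w/=120
    print("t",round(o["clock"],2),"tcp",o["tcp_pos"].round(4),"F",o["contact_force"].round(1),"grip",round(o["grip_width"],4))
    print("d/12cm",(d/.12).round(3),"norm",round(np.linalg.norm(d/.12),3),"rows@.35",round(np.linalg.norm(d/.12)/.35,1),"twist",w.round(4))
if __name__=="__main__": go(*map(float,sys.argv[1:]))
E
python3 go.py .4607 .0387 .36
```

```text
t 0.1 tcp [0.262  0.6218 0.4038] F [ 0.3  1.  -0.3] grip 0.0851
d/12cm [-3.834  3.413  0.372] norm 5.147 rows@.35 14.7 twist [4.000e-04 7.000e-04 4.796e-01]
```

Emit:
{"op": "apply_moves", "data": {
  "dp": [
    [0,0,0],
    [0,0,0],
    [0,0,0],
    [0,0,0],
    [0,0,0],
    [0,0,0],
    [0,0,0],
    [0,0,0]
  ],
  "twist": [
    [0,0,0.06],
    [0,0,0.06],
    [0,0,0.06],
    [0,0,0.06],
    [0,0,0.06],
    [0,0,0.06],
    [0,0,0.06],
    [0,0,0.06]
  ],
  "jaw": [0,0,0,0,0,0,0,0],
  "grip_force": 80
}}

```text
clock: 0.9
tcp_pos: [0.2616, 0.6203, 0.399]
orientation: [3.126, 0.2, -0.007]
contact_force: [-0.9, 0.1, -0.1]
grip_width: 0.0857
```

```bash
python3 go.py .4607 .0387 .36
```

```text
t 0.9 tcp [0.2616 0.6203 0.399 ] F [-0.9  0.1 -0.1] grip 0.0857
d/12cm [1.031 5.015 0.367] norm 5.133 rows@.35 14.7 twist [ 0.0044  0.0025 -0.0191]
```

Emit:
{"op": "apply_moves", "data": {
  "dp": [
    [0.07,0.33,0.02],
    [0.07,0.33,0.02],
    [0.07,0.33,0.02],
    [0.07,0.33,0.02],
    [0.07,0.33,0.02],
    [0.07,0.33,0.02],
    [0.07,0.33,0.02],
    [0.07,0.33,0.02],
    [0.07,0.33,0.02],
    [0.07,0.33,0.02],
    [0.07,0.33,0.02],
    [0.07,0.33,0.02],
    [0.07,0.33,0.02],
    [0.07,0.33,0.02],
    [0.06,0.33,0.02]
  ],
  "twist": [
    [0.004,0.002,-0.01],
    [0,0,-0.009],
    [0,0,0],
    [0,0,0],
    [0,0,0],
    [0,0,0],
    [0,0,0],
    [0,0,0],
    [0,0,0],
    [0,0,0],
    [0,0,0],
    [0,0,0],
    [0,0,0],
    [0,0,0],
    [0,0,0]
  ],
  "jaw": [0,0,0,0,0,0,0,0,0,0,0,0,0,0,0]
}}

```text
clock: 2.4
tcp_pos: [0.4838, 0.0384, 0.3578]
orientation: [3.128, 0.281, -0.008]
contact_force: [0.4, 0.7, 0.5]
grip_width: 0.0856
```

```bash
python3 go.py .4607 .0387 .28
```

```text
t 2.4 tcp [0.4838 0.0384 0.3578] F [0.4 0.7 0.5] grip 0.0856
d/12cm [-0.186 -0.037  0.65 ] norm 0.677 rows@.35 1.9 twist [0.0004 0.0025 0.0056]
```

Emit:
{"op": "apply_moves", "data": {
  "dp": [
    [-0.1,-0.02,0.16],
    [-0.086,-0.017,0.16],
    [0,0,0.16],
    [0,0,0.16],
    [0,0,0]
  ],
  "twist": [
    [0,0.002,0.005],
    [0,0,0],
    [0,0,0],
    [0,0,0],
    [0,0,0]
  ],
  "jaw": [0,0,0,0,0]
}}

```text
clock: 2.9
tcp_pos: [0.4614, 0.0307, 0.2788]
orientation: [3.129, 0.242, 0.001]
contact_force: [-0.6, -0.5, -1.0]
grip_width: 0.0853
```

```bash
python3 go.py .4607 .0387 .19; python3 - <<'E'
from bench import r
import cv2
a=r.grab_frame("side")["color"][100:300,100:400]
cv2.imwrite("pics/s1.png",cv2.resize(a,None,fx=2.5,fy=2.5)[:,:,::-1])
E
```

```text
t 2.9 tcp [0.4614 0.0307 0.2788] F [-0.6 -0.5 -1. ] grip 0.0853
d/12cm [ 0.004 -0.069  0.74 ] norm 0.743 rows@.35 2.1 twist [ 0.0017 -0.0002 -0.0062]
```

View pics/s1.png

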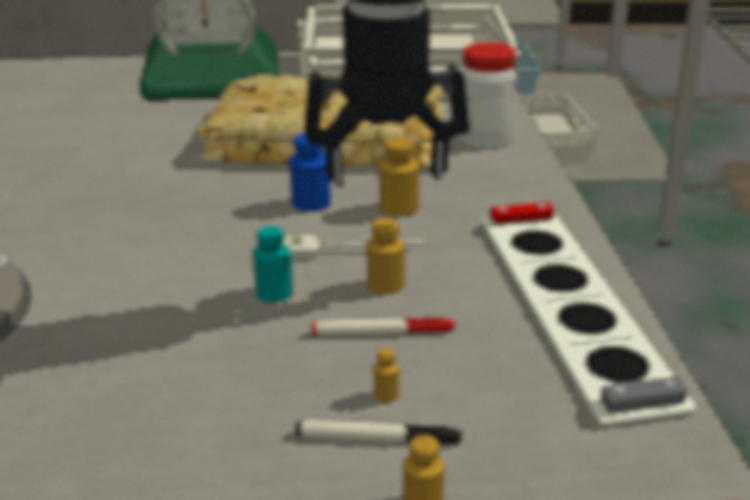

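The crop shows the fingers straddling weight c (crop px (385,255)), with the stand clear. I'll correct y and descend.

Emit:
{"op": "apply_moves", "data": {
  "dp": [
    [0.004,-0.069,0],
    [0,0,0.15],
    [0,0,0.15],
    [0,0,0.15],
    [0,0,0.15],
    [0,0,0.13],
    [0,0,0]
  ],
  "twist": [
    [0.001,0,-0.006],
    [0,0,0],
    [0,0,0],
    [0,0,0],
    [0,0,0],
    [0,0,0],
    [0,0,0]
  ],
  "jaw": [0,0,0,0,0,0,0]
}}

```text
clock: 3.65
tcp_pos: [0.4664, 0.0454, 0.1967]
orientation: [-3.124, -0.276, -0.026]
contact_force: [0.2, -0.0, 0.8]
grip_width: 0.0851
```

```bash
python3 go.py .4607 .0387 .19
```

```text
t 3.65 tcp [0.4664 0.0454 0.1967] F [ 0.2 -0.   0.8] grip 0.0851
d/12cm [-0.058  0.047  0.055] norm 0.092 rows@.35 0.3 twist [-0.0018 -0.008   0.004 ]
```

Emit:
{"op": "apply_moves", "data": {
  "dp": [
    [-0.04,0.03,0.035],
    [-0.018,0.017,0.02],
    [0,0,0]
  ],
  "twist": [
    [-0.001,-0.005,0.002],
    [-0.0008,-0.003,0.002],
    [0,0,0]
  ],
  "jaw": [0,0,0]
}}

```text
clock: 3.95
tcp_pos: [0.4615, 0.0393, 0.1921]
orientation: [-3.13, -0.264, -0.004]
contact_force: [-0.8, 0.3, -0.1]
grip_width: 0.0853
```

```bash
python3 go.py .4607 .0387 .19
```

```text
t 3.95 tcp [0.4615 0.0393 0.1921] F [-0.8  0.3 -0.1] grip 0.0853
d/12cm [-0.007  0.004  0.018] norm 0.019 rows@.35 0.1 twist [-0.0003 -0.0012  0.0005]
```

Emit:
{"op": "apply_moves", "data": {
  "dp": [
    [0,0,0],
    [0,0,0],
    [0,0,0],
    [0,0,0],
    [0,0,0],
    [0,0,0],
    [0,0,0],
    [0,0,0]
  ],
  "twist": [
    [0,0,0],
    [0,0,0],
    [0,0,0],
    [0,0,0],
    [0,0,0],
    [0,0,0],
    [0,0,0],
    [0,0,0]
  ],
  "jaw": [255,255,255,255,255,255,255,255],
  "grip_force": 80
}}

```text
clock: 4.75
tcp_pos: [0.461, 0.0391, 0.1937]
orientation: [-3.129, -0.264, -0.004]
contact_force: [-0.8, -0.2, 1.1]
grip_width: 0.0358
```

```bash
python3 go.py .4607 .0387 .32
```

```text
t 4.75 tcp [0.461  0.0391 0.1937] F [-0.8 -0.2  1.1] grip 0.0358
d/12cm [-1.000e-03  1.000e-03 -1.052e+00] norm 1.052 rows@.35 3.0 twist [-0.0008 -0.0011  0.0003]
```

Emit:
{"op": "apply_moves", "data": {
  "dp": [
    [0,0,-0.05],
    [0,0,-0.12],
    [0,0,-0.2],
    [0,0,-0.2],
    [0,0,-0.2],
    [0,0,-0.15],
    [0,0,-0.05],
    [0,0,0]
  ],
  "twist": [
    [0,0,0],
    [0,0,0],
    [0,0,0],
    [0,0,0],
    [0,0,0],
    [0,0,0],
    [0,0,0],
    [0,0,0]
  ],
  "jaw": [255,255,255,255,255,255,255,255]
}}

```text
clock: 5.55
tcp_pos: [0.4587, 0.0387, 0.3131]
orientation: [-3.13, -0.264, 0.008]
contact_force: [0.2, 0.1, -4.6]
grip_width: 0.0354
```

```bash
python3 go.py .6452 -.0436 .29
```

```text
t 5.55 tcp [0.4587 0.0387 0.3131] F [ 0.2  0.1 -4.6] grip 0.0354
d/12cm [1.419 0.936 0.185] norm 1.71 rows@.35 4.9 twist [-0.0003  0.0023  0.0002]
```

Emit:
{"op": "apply_moves", "data": {
  "dp": [
    [0.1,0.06,0.0],
    [0.18,0.12,0.02],
    [0.2,0.13,0.02],
    [0.2,0.13,0.02],
    [0.2,0.13,0.02],
    [0.2,0.13,0.03],
    [0.15,0.1,0.03],
    [0.1,0.07,0.02],
    [0.05,0.04,0.02],
    [0.03,0.02,0],
    [0,0,0]
  ],
  "twist": [
    [0,0.002,0],
    [0,0,0],
    [0,0,0],
    [0,0,0],
    [0,0,0],
    [0,0,0],
    [0,0,0],
    [0,0,0],
    [0,0,0],
    [0,0,0],
    [0,0,0]
  ],
  "jaw": [255,255,255,255,255,255,255,255,255,255,255]
}}

```text
clock: 6.65
tcp_pos: [0.6519, -0.0489, 0.2717]
orientation: [3.129, 0.269, -0.031]
contact_force: [-0.2, -0.0, -4.2]
grip_width: 0.0358
```

```bash
python3 go.py .6452 -.0436 .225;python3 - <<'E'
from bench import r
import cv2
a=r.grab_frame("side")["color"][100:300,200:500]
cv2.imwrite("pics/s2.png",cv2.resize(a,None,fx=2.5,fy=2.5)[:,:,::-1])
E
```

```text
t 6.65 tcp [ 0.6519 -0.0489  0.2717] F [-0.2 -0.  -4.2] grip 0.0358
d/12cm [-0.04  -0.052  0.39 ] norm 0.396 rows@.35 1.1 twist [-0.0005  0.0095  0.002 ]
```

View pics/s2.png

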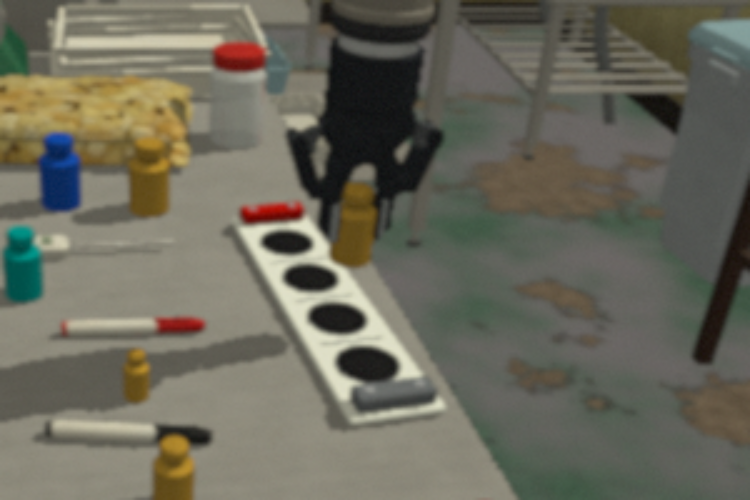

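Weight c is held upright in the jaws (crop px (355,225)), above the stand. I'll correct the tilt and offset, then lower it.

Emit:
{"op": "apply_moves", "data": {
  "dp": [
    [-0.025,-0.03,0.05],
    [-0.015,-0.022,0.1],
    [0,0,0.12],
    [0,0,0.1],
    [0,0,0.02],
    [0,0,0]
  ],
  "twist": [
    [0,0.005,0.001],
    [0,0.0045,0.001],
    [0,0,0],
    [0,0,0],
    [0,0,0],
    [0,0,0]
  ],
  "jaw": [255,255,255,255,255,255]
}}

```text
clock: 7.3
tcp_pos: [0.6425, -0.0401, 0.2219]
orientation: [-3.126, -0.267, 0.001]
contact_force: [-0.5, -0.4, -4.4]
grip_width: 0.0355
```

```bash
python3 go.py .6452 -.0436 .2065;python3 - <<'E'
from bench import r
import cv2
for n,(a,b) in dict(side=(100,250),top=(80,180)).items():
    im=r.grab_frame(n)["color"][a:a+180,b:b+220]
    cv2.imwrite(f"pics/{n}3.png",cv2.resize(im,None,fx=3,fy=3)[:,:,::-1])
E
```

```text
t 7.3 tcp [ 0.6425 -0.0401  0.2219] F [-0.5 -0.4 -4.4] grip 0.0355
d/12cm [0.017 0.033 0.128] norm 0.134 rows@.35 0.4 twist [-0.002   0.0002  0.0013]
```

View pics/side3.png

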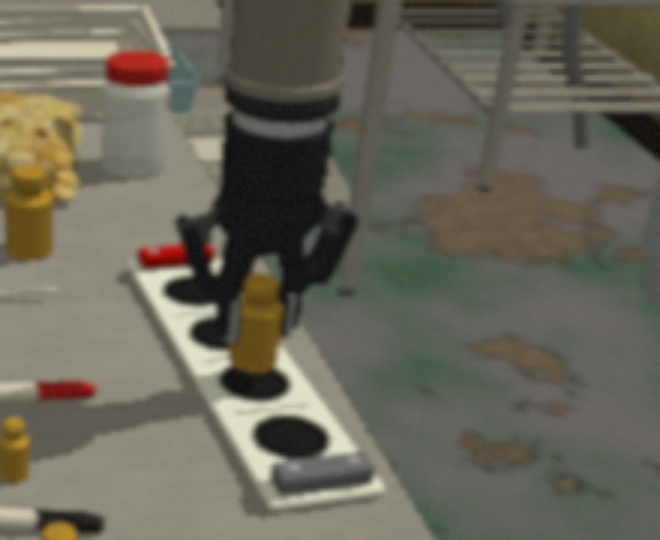

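Weight c is above pad 2 (crop px (255,380)), the second pad from the grey end. Lowering it slowly.

Emit:
{"op": "apply_moves", "data": {
  "dp": [
    [0.01,0.018,0.03],
    [0.007,0.015,0.03],
    [0,0,0.03],
    [0,0,0.02],
    [0,0,0.01],
    [0,0,0]
  ],
  "twist": [
    [-0.001,0,0.001],
    [-0.001,0,0],
    [0,0,0],
    [0,0,0],
    [0,0,0],
    [0,0,0]
  ],
  "jaw": [255,255,255,255,255,255]
}}

```text
clock: 8.0
tcp_pos: [0.6467, -0.0447, 0.2084]
orientation: [3.129, 0.262, 0.005]
contact_force: [-0.6, -0.2, -4.7]
grip_width: 0.0356
```

```bash
python3 go.py .6452 -.0436 .2055
```

```text
t 8.0 tcp [ 0.6467 -0.0447  0.2084] F [-0.6 -0.2 -4.7] grip 0.0356
d/12cm [-0.011 -0.011  0.024] norm 0.028 rows@.35 0.1 twist [ 0.0007 -0.0016 -0.0002]
```

Emit:
{"op": "apply_moves", "data": {
  "dp": [
    [-0.008,-0.008,0.012],
    [0,0,0.012],
    [0,0,0.006],
    [0,0,0]
  ],
  "twist": [
    [0,0,0],
    [0,0,0],
    [0,0,0],
    [0,0,0]
  ],
  "jaw": [255,255,255,255]
}}

```text
clock: 8.4
tcp_pos: [0.6457, -0.0439, 0.206]
orientation: [3.13, 0.262, 0.007]
contact_force: [0.3, -0.0, -4.6]
grip_width: 0.0362
```

```bash
python3 go.py .6452 -.0436 .2055
```

```text
t 8.4 tcp [ 0.6457 -0.0439  0.206 ] F [ 0.3 -0.  -4.6] grip 0.0362
d/12cm [-0.003 -0.003  0.004] norm 0.006 rows@.35 0.0 twist [ 0.0004 -0.002  -0.0001]
```

Emit:
{"op": "apply_moves", "data": {
  "dp": [
    [0,0,0.012],
    [0,0,0.01],
    [0,0,0]
  ],
  "twist": [
    [0,-0.001,0],
    [0,-0.001,0],
    [0,0,0]
  ],
  "jaw": [255,255,255]
}}

```text
clock: 8.7
tcp_pos: [0.6464, -0.0441, 0.2061]
orientation: [-3.131, -0.262, -0.004]
contact_force: [0.4, 0.9, -4.2]
grip_width: 0.0353
```

Emit:
{"op": "apply_moves", "data": {
  "dp": [
    [0,0,0.02],
    [0,0,0.02],
    [0,0,0]
  ],
  "twist": [
    [0,0,0],
    [0,0,0],
    [0,0,0]
  ],
  "jaw": [255,255,255]
}}

```text
clock: 9.0
tcp_pos: [0.6469, -0.0446, 0.2064]
orientation: [-3.128, -0.261, -0.005]
contact_force: [-0.1, -0.3, -5.3]
grip_width: 0.0357
```

```bash
python3 go.py .6452 -.0436 .2055;python3 - <<'E'
from bench import r
import cv2
im=r.grab_frame("side")["color"][170:270,280:390]
cv2.imwrite(f"pics/side4.png",cv2.resize(im,None,fx=5,fy=5,interpolation=cv2.INTER_CUBIC)[:,:,::-1])
for i in range(6):
    o=r.get_obs();print(o["clock"],o["tcp_pos"].round(4),o["contact_force"].round(1),o["joints"].round(4)); r.grab_frame("top")
E
```

```text
t 9.0 tcp [ 0.6469 -0.0446  0.2064] F [-0.1 -0.3 -5.3] grip 0.0357
d/12cm [-0.012 -0.011  0.007] norm 0.018 rows@.35 0.1 twist [-0.0011 -0.0016 -0.0004]
9.05 [ 0.647  -0.0447  0.2062] [-0.6 -0.1 -4.6] [-0.3159  0.7025  0.4097  1.7801 -0.3968  0.7379  0.4705]
9.1 [ 0.647  -0.0446  0.2058] [-2.5 -0.3  3.1] [-0.316   0.7032  0.4096  1.7801 -0.3968  0.7374  0.4704]
9.15 [ 0.647  -0.0446  0.2058] [-0.7  0.7  2. ] [-0.316   0.7032  0.4097  1.7799 -0.3968  0.7377  0.4704]
9.2 [ 0.647  -0.0446  0.2058] [-1.2  0.2  1.6] [-0.316   0.7033  0.4097  1.7799 -0.3968  0.7379  0.4704]
9.25 [ 0.647  -0.0446  0.2058] [-0.7  1.   1.3] [-0.316   0.7033  0.4097  1.7798 -0.3968  0.738   0.4704]
9.3 [ 0.647  -0.0447  0.2058] [-0.6  0.1  1.2] [-0.316   0.7033  0.4098  1.7798 -0.3968  0.738   0.4705]
```

View pics/side4.png

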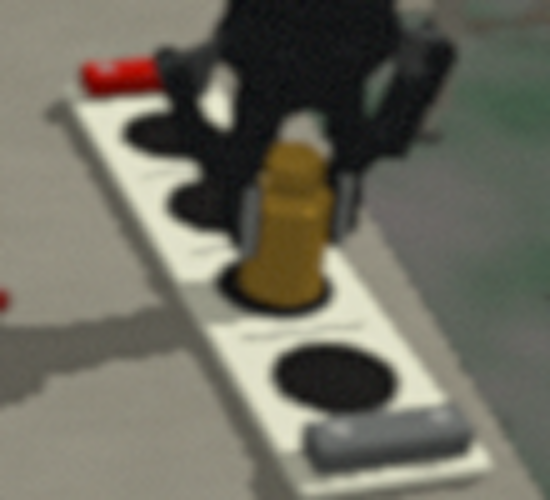

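Force went from -4.6 N to about +1 N, so the foot is on the pad. The picture agrees: c stands in the middle of pad 2 (crop px (280,290)). Releasing.

Emit:
{"op": "apply_moves", "data": {
  "dp": [
    [0,0,0],
    [0,0,0],
    [0,0,0],
    [0,0,0],
    [0,0,0],
    [0,0,0],
    [0,0,-0.1],
    [0,0,-0.2],
    [0,0,-0.3],
    [0,0,-0.3],
    [0,0,-0.2],
    [0,0,0]
  ],
  "twist": [
    [0,0,0],
    [0,0,0],
    [0,0,0],
    [0,0,0],
    [0,0,0],
    [0,0,0],
    [0,0,0],
    [0,0,0],
    [0,0,0],
    [0,0,0],
    [0,0,0],
    [0,0,0]
  ],
  "jaw": [100,50,0,0,0,0,0,0,0,0,0,0]
}}

```text
clock: 10.55
tcp_pos: [0.6468, -0.0455, 0.3455]
orientation: [-3.13, -0.26, -0.006]
contact_force: [-0.8, -0.3, -0.8]
grip_width: 0.0854
```

```bash
python3 go.py .479 .208 .32;python3 - <<'E'
from bench import r
import cv2
from h import *
f=r.grab_frame("side");print(locate(f,"c",.6465,-.044,.012))
cv2.imwrite(f"pics/side5.png",cv2.resize(f["color"][140:300,190:420],None,fx=3,fy=3)[:,:,::-1])
E
```

```text
t 10.55 tcp [ 0.6468 -0.0455  0.3455] F [-0.8 -0.3 -0.8] grip 0.0854
d/12cm [-1.032 -2.314  0.211] norm 2.542 rows@.35 7.3 twist [-0.0005 -0.0018 -0.0009]
(array([ 0.64881591, -0.04650938]), 464.0, 514.1875)
```

View pics/side5.png

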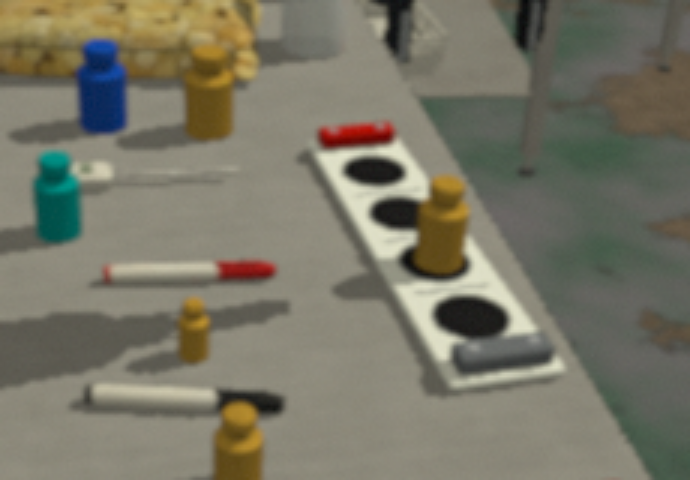

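Weight c stands on pad 2 (crop px (437,258)), about 3 mm off centre. Next is d.

Emit:
{"op": "apply_moves", "data": {
  "dp": [
    [-0.12,-0.27,0],
    [-0.14,-0.31,0.02],
    [-0.14,-0.31,0.02],
    [-0.14,-0.31,0.02],
    [-0.14,-0.31,0.02],
    [-0.14,-0.31,0.02],
    [-0.1,-0.24,0],
    [-0.06,-0.14,0],
    [-0.02,-0.05,0],
    [0,0,0]
  ],
  "twist": [
    [0,-0.002,0],
    [0,0,0],
    [0,0,0],
    [0,0,0],
    [0,0,0],
    [0,0,0],
    [0,0,0],
    [0,0,0],
    [0,0,0],
    [0,0,0]
  ],
  "jaw": [0,0,0,0,0,0,0,0,0,0]
}}

```text
clock: 11.6
tcp_pos: [0.4729, 0.2081, 0.3237]
orientation: [3.125, 0.258, -0.024]
contact_force: [0.9, 0.1, 0.4]
grip_width: 0.0853
```

```bash
python3 go.py .479 .208 .28
```

```text
t 11.6 tcp [0.4729 0.2081 0.3237] F [0.9 0.1 0.4] grip 0.0853
d/12cm [0.056 0.008 0.364] norm 0.368 rows@.35 1.1 twist [ 0.0024  0.0075 -0.0014]
```

Emit:
{"op": "apply_moves", "data": {
  "dp": [
    [0.03,0.004,0.08],
    [0.02,0.004,0.1],
    [0,0,0.1],
    [0,0,0.06],
    [0,0,0]
  ],
  "twist": [
    [0.0015,0.004,-0.001],
    [0.001,0.003,0],
    [0,0,0],
    [0,0,0],
    [0,0,0]
  ],
  "jaw": [50,50,50,50,50]
}}

```text
clock: 12.1
tcp_pos: [0.4819, 0.2025, 0.2788]
orientation: [3.129, 0.249, 0.001]
contact_force: [-0.2, -0.5, 0.4]
grip_width: 0.0688
```

```bash
python3 go.py .479 .208 .196
```

```text
t 12.1 tcp [0.4819 0.2025 0.2788] F [-0.2 -0.5  0.4] grip 0.0688
d/12cm [-0.017 -0.051  0.69 ] norm 0.692 rows@.35 2.0 twist [ 0.0012 -0.0003 -0.0042]
```

Emit:
{"op": "apply_moves", "data": {
  "dp": [
    [-0.012,-0.035,0.0],
    [-0.006,-0.015,0.08],
    [0,0,0.12],
    [0,0,0.12],
    [0,0,0.08],
    [0,0,0]
  ],
  "twist": [
    [0.001,0,-0.004],
    [0,0,0],
    [0,0,0],
    [0,0,0],
    [0,0,0],
    [0,0,0]
  ],
  "jaw": [50,50,50,50,50,50]
}}

```text
clock: 12.7
tcp_pos: [0.4791, 0.2091, 0.2288]
orientation: [-3.129, -0.264, -0.005]
contact_force: [-0.8, -0.5, 0.3]
grip_width: 0.0684
```

```bash
python3 go.py .479 .208 .196;python3 - <<'E'
from bench import r
import cv2
f=r.grab_frame("side")
cv2.imwrite(f"pics/side6.png",cv2.resize(f["color"][110:220,200:330],None,fx=4,fy=4)[:,:,::-1])
E
```

```text
t 12.7 tcp [0.4791 0.2091 0.2288] F [-0.8 -0.5  0.3] grip 0.0684
d/12cm [-0.003  0.01   0.273] norm 0.273 rows@.35 0.8 twist [-0.0006 -0.0015  0.0003]
```

View pics/side6.png

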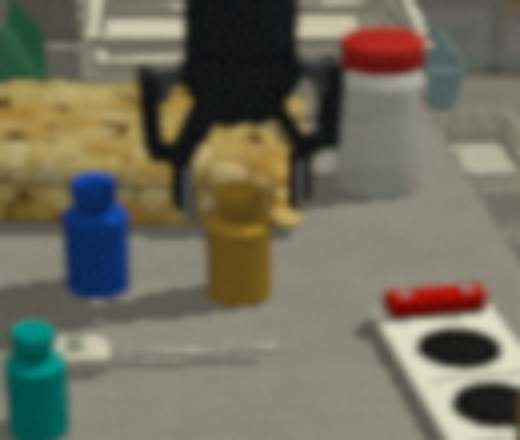

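The fingers straddle d's knob (crop px (240,195)) and are clear of blue. Descending.

Emit:
{"op": "apply_moves", "data": {
  "dp": [
    [0,0.008,0.08],
    [0,0,0.1],
    [0,0,0.07],
    [0,0,0.02],
    [0,0,0]
  ],
  "twist": [
    [0,-0.001,0],
    [0,0,0],
    [0,0,0],
    [0,0,0],
    [0,0,0]
  ],
  "jaw": [50,50,50,50,50]
}}

```text
clock: 13.25
tcp_pos: [0.4801, 0.2086, 0.1951]
orientation: [-3.128, -0.264, -0.005]
contact_force: [-0.5, -0.1, -0.1]
grip_width: 0.0685
```

```bash
python3 go.py .479 .208 .196
```

```text
t 13.25 tcp [0.4801 0.2086 0.1951] F [-0.5 -0.1 -0.1] grip 0.0685
d/12cm [-0.01   0.003 -0.008] norm 0.013 rows@.35 0.0 twist [-0.0012 -0.0017  0.0004]
```

Emit:
{"op": "apply_moves", "data": {
  "dp": [
    [0,0,0],
    [0,0,0],
    [0,0,0],
    [0,0,0],
    [0,0,0],
    [0,0,0],
    [0,0,0]
  ],
  "twist": [
    [0,-0.001,0],
    [0,0,0],
    [0,0,0],
    [0,0,0],
    [0,0,0],
    [0,0,0],
    [0,0,0]
  ],
  "jaw": [255,255,255,255,255,255,255],
  "grip_force": 100
}}

```text
clock: 13.95
tcp_pos: [0.479, 0.2083, 0.1955]
orientation: [-3.128, -0.264, 0.004]
contact_force: [-0.5, -0.3, -3.2]
grip_width: 0.0441
```

```bash
python3 go.py .479 .208 .33
```

```text
t 13.95 tcp [0.479  0.2083 0.1955] F [-0.5 -0.3 -3.2] grip 0.0441
d/12cm [-0.003 -0.    -1.121] norm 1.121 rows@.35 3.2 twist [-0.0012  0.001   0.0005]
```

Emit:
{"op": "apply_moves", "data": {
  "dp": [
    [0,0,-0.06],
    [0,0,-0.14],
    [0,0,-0.2],
    [0,0,-0.2],
    [0,0,-0.2],
    [0,0,-0.2],
    [0,0,-0.08],
    [0,0,-0.02],
    [0,0,0]
  ],
  "twist": [
    [0,0,0],
    [0,0,0],
    [0,0,0],
    [0,0,0],
    [0,0,0],
    [0,0,0],
    [0,0,0],
    [0,0,0],
    [0,0,0]
  ],
  "jaw": [255,255,255,255,255,255,255,255,255]
}}

```text
clock: 14.85
tcp_pos: [0.4756, 0.2062, 0.3292]
orientation: [3.127, 0.263, -0.023]
contact_force: [-0.8, 0.9, -7.0]
grip_width: 0.044
```

```bash
python3 go.py .6578 -.1178 .33
```

```text
t 14.85 tcp [0.4756 0.2062 0.3292] F [-0.8  0.9 -7. ] grip 0.044
d/12cm [ 1.046  2.916 -0.015] norm 3.098 rows@.35 8.9 twist [0.0012 0.0072 0.0002]
```

Emit:
{"op": "apply_moves", "data": {
  "dp": [
    [0.04,0.1,0],
    [0.07,0.2,0],
    [0.09,0.24,0],
    [0.09,0.26,0],
    [0.09,0.26,0],
    [0.09,0.26,0],
    [0.09,0.26,0],
    [0.09,0.26,0],
    [0.09,0.26,0],
    [0.09,0.24,0],
    [0.08,0.2,0],
    [0.07,0.15,0],
    [0.05,0.1,0],
    [0.04,0.08,0],
    [0.02,0.03,0],
    [0,0,0]
  ],
  "twist": [
    [0.0005,0.003,0],
    [0.0005,0.003,0],
    [0,0,0],
    [0,0,0],
    [0,0,0],
    [0,0,0],
    [0,0,0],
    [0,0,0],
    [0,0,0],
    [0,0,0],
    [0,0,0],
    [0,0,0],
    [0,0,0],
    [0,0,0],
    [0,0,0],
    [0,0,0]
  ],
  "jaw": [255,255,255,255,255,255,255,255,255,255,255,255,255,255,255,255]
}}

```text
clock: 16.45
tcp_pos: [0.6643, -0.1376, 0.3044]
orientation: [3.12, 0.263, -0.057]
contact_force: [1.4, -0.4, -7.5]
grip_width: 0.0435
```

```bash
python3 go.py .6578 -.1178 .26
```

```text
t 16.45 tcp [ 0.6643 -0.1376  0.3044] F [ 1.4 -0.4 -7.5] grip 0.0435
d/12cm [-0.012 -0.174  0.37 ] norm 0.409 rows@.35 1.2 twist [0.0031 0.0177 0.0002]
```

Emit:
{"op": "apply_moves", "data": {
  "dp": [
    [0,-0.08,0],
    [0,-0.07,0.02],
    [0,-0.02,0.08],
    [0,0,0.12],
    [0,0,0.1],
    [0,0,0.03],
    [0,0,0]
  ],
  "twist": [
    [0.0015,0.009,0],
    [0.001,0.008,0],
    [0,0,0],
    [0,0,0],
    [0,0,0],
    [0,0,0],
    [0,0,0]
  ],
  "jaw": [255,255,255,255,255,255,255]
}}

```text
clock: 17.15
tcp_pos: [0.6594, -0.1097, 0.2573]
orientation: [-3.126, -0.274, 0.002]
contact_force: [0.7, 1.0, -7.8]
grip_width: 0.0439
```

```bash
python3 go.py .6578 -.1178 .225
```

```text
t 17.15 tcp [ 0.6594 -0.1097  0.2573] F [ 0.7  1.  -7.8] grip 0.0439
d/12cm [-0.024  0.065  0.269] norm 0.278 rows@.35 0.8 twist [-0.0018  0.0005  0.0036]
```

Emit:
{"op": "apply_moves", "data": {
  "dp": [
    [-0.016,0.045,0],
    [-0.008,0.02,0.07],
    [0,0,0.1],
    [0,0,0.07],
    [0,0,0.02],
    [0,0,0]
  ],
  "twist": [
    [-0.001,0,0.003],
    [-0.0005,0,0],
    [0,0,0],
    [0,0,0],
    [0,0,0],
    [0,0,0]
  ],
  "jaw": [255,255,255,255,255,255]
}}

```text
clock: 17.75
tcp_pos: [0.6579, -0.1204, 0.2235]
orientation: [3.13, 0.26, -0.001]
contact_force: [0.1, 0.3, -7.8]
grip_width: 0.0437
```

```bash
python3 go.py .6578 -.1178 .2075;python3 - <<'E'
from bench import r
import cv2
im=r.grab_frame("side")["color"][150:280,270:410]
cv2.imwrite(f"pics/side7.png",cv2.resize(im,None,fx=4,fy=4,interpolation=cv2.INTER_CUBIC)[:,:,::-1])
E
```

```text
t 17.75 tcp [ 0.6579 -0.1204  0.2235] F [ 0.1  0.3 -7.8] grip 0.0437
d/12cm [ 0.003 -0.022  0.133] norm 0.135 rows@.35 0.4 twist [ 0.0005  0.0003 -0.0007]
```

View pics/side7.png

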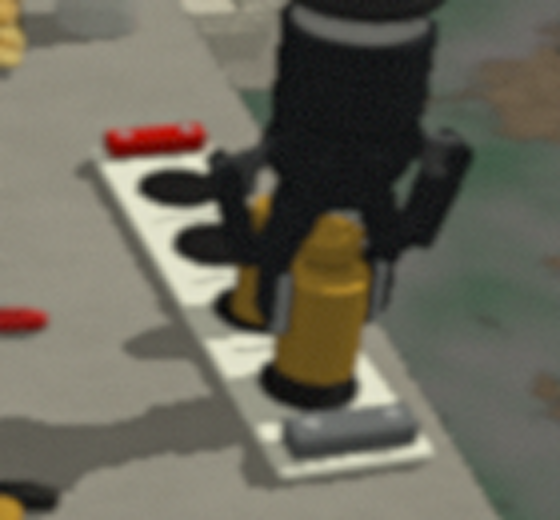

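Weight d is over pad 1 at the grey end (crop px (310,385)), with c untouched behind it. Lowering.

Emit:
{"op": "apply_moves", "data": {
  "dp": [
    [0,-0.015,0.03],
    [0,-0.006,0.03],
    [0,0,0.03],
    [0,0,0.025],
    [0,0,0.02],
    [0,0,0.015],
    [0,0,0]
  ],
  "twist": [
    [0,0,0],
    [0,0,0],
    [0,0,0],
    [0,0,0],
    [0,0,0],
    [0,0,0],
    [0,0,0]
  ],
  "jaw": [255,255,255,255,255,255,255]
}}

```text
clock: 18.5
tcp_pos: [0.6586, -0.1176, 0.2081]
orientation: [3.13, 0.262, 0.004]
contact_force: [-1.0, 0.1, -8.1]
grip_width: 0.0434
```

```bash
python3 go.py .6578 -.1178 .2075
```

```text
t 18.5 tcp [ 0.6586 -0.1176  0.2081] F [-1.   0.1 -8.1] grip 0.0434
d/12cm [-0.007  0.     0.005] norm 0.008 rows@.35 0.0 twist [ 0.0002 -0.0013 -0.0004]
```

Emit:
{"op": "apply_moves", "data": {
  "dp": [
    [0,0,0.015],
    [0,0,0.015],
    [0,0,0.015]
  ],
  "twist": [
    [0,0,0],
    [0,0,0],
    [0,0,0]
  ],
  "jaw": [255,255,255]
}}

```text
clock: 18.8
tcp_pos: [0.659, -0.1183, 0.2075]
orientation: [-3.129, -0.261, -0.005]
contact_force: [-6.2, 2.0, 11.1]
grip_width: 0.0438
```

```bash
python3 - <<'E'
from bench import r
for i in range(4):
    o=r.get_obs();print(o["clock"],o["tcp_pos"].round(4),o["contact_force"].round(1)); r.grab_frame("top")
E
```

```text
18.8 [ 0.659  -0.1183  0.2075] [-6.2  2.  11.1]
18.85 [ 0.659  -0.1183  0.2075] [-6.1  2.1 11.4]
18.9 [ 0.659  -0.1183  0.2075] [-6.2  3.2 12.1]
18.95 [ 0.659  -0.1183  0.2075] [-6.9  2.1 10.6]
```

In contact (from -8 N to +11 N). Releasing and retreating.

Emit:
{"op": "apply_moves", "data": {
  "dp": [
    [0,0,0],
    [0,0,0],
    [0,0,0],
    [0,0,0],
    [0,0,0],
    [0,0,0],
    [0,0,-0.1],
    [0,0,-0.2],
    [0,0,-0.3],
    [0,0,-0.3],
    [0,0,-0.2],
    [0,0,0]
  ],
  "twist": [
    [0,0,0],
    [0,0,0],
    [0,0,0],
    [0,0,0],
    [0,0,0],
    [0,0,0],
    [0,0,0],
    [0,0,0],
    [0,0,0],
    [0,0,0],
    [0,0,0],
    [0,0,0]
  ],
  "jaw": [100,50,0,0,0,0,0,0,0,0,0,0]
}}

```text
clock: 20.2
tcp_pos: [0.6597, -0.1199, 0.3498]
orientation: [3.13, 0.259, 0.017]
contact_force: [0.2, -1.5, -0.2]
grip_width: 0.0852
```

```bash
python3 go.py .482 -.274 .32;python3 - <<'E'
from bench import r
import cv2
from h import *
f=r.grab_frame("side");print(locate(f,"d",.658,-.118,.012))
cv2.imwrite(f"pics/side8.png",cv2.resize(f["color"][140:300,190:420],None,fx=3,fy=3)[:,:,::-1])
E
```

```text
t 20.2 tcp [ 0.6597 -0.1199  0.3498] F [ 0.2 -1.5 -0.2] grip 0.0852
d/12cm [-1.674  1.023  0.232] norm 1.976 rows@.35 5.6 twist [ 0.0009 -0.0052 -0.0012]
(array([ 0.65635561, -0.09672718]), 1189.0, 815.1875)
```

View pics/side8.png

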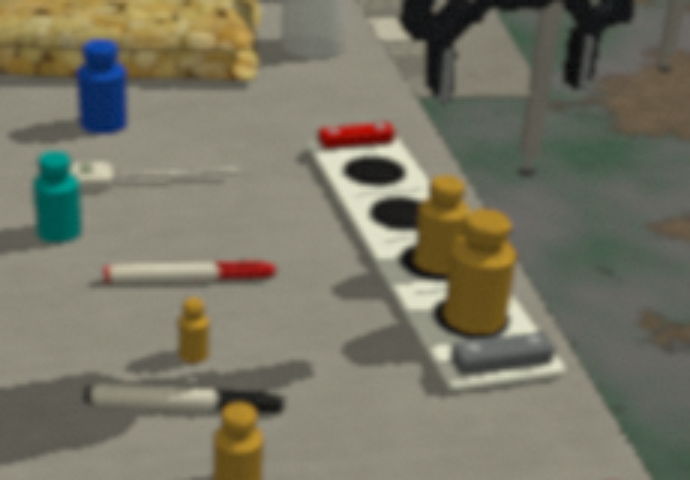

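Weight d stands on pad 1 (crop px (475,320)); the numeric fit was spoiled by c overlapping it, so I'll check from the top later. Next is b.

Emit:
{"op": "apply_moves", "data": {
  "dp": [
    [-0.18,0.11,0],
    [-0.28,0.17,0.03],
    [-0.3,0.18,0.03],
    [-0.3,0.18,0.03],
    [-0.28,0.16,0.03],
    [-0.18,0.11,0.02],
    [-0.08,0.06,0],
    [-0.04,0.03,0],
    [0,0,0]
  ],
  "twist": [
    [0,-0.003,0],
    [0,-0.002,0],
    [0,0,0],
    [0,0,0],
    [0,0,0],
    [0,0,0],
    [0,0,0],
    [0,0,0],
    [0,0,0]
  ],
  "jaw": [40,40,40,40,40,40,40,40,40]
}}

```text
clock: 21.15
tcp_pos: [0.4774, -0.2713, 0.3238]
orientation: [-3.126, -0.267, 0.018]
contact_force: [0.3, 0.4, 0.1]
grip_width: 0.0719
```

```bash
python3 go.py .482 -.274 .26; python3 - <<'E'
from bench import r
from h import *
f=r.grab_frame("top"); np.savez("top9.npz",**f)
print(locate(f,"d",.658,-.118,.012),locate(f,"c",.646,-.045,.012))
cv2.imwrite(f"pics/top9.png",cv2.resize(f["color"][130:290,180:400],None,fx=3.5,fy=3.5)[:,:,::-1])
E
```

```text
t 21.15 tcp [ 0.4774 -0.2713  0.3238] F [0.3 0.4 0.1] grip 0.0719
d/12cm [0.04  0.032 0.531] norm 0.533 rows@.35 1.5 twist [-0.0025  0.0054  0.0013]
(array([ 0.66240538, -0.11879813]), 257.0, 383.875) (array([ 0.64901248, -0.04417358]), 166.0, 258.3125)
```

View pics/top9.png

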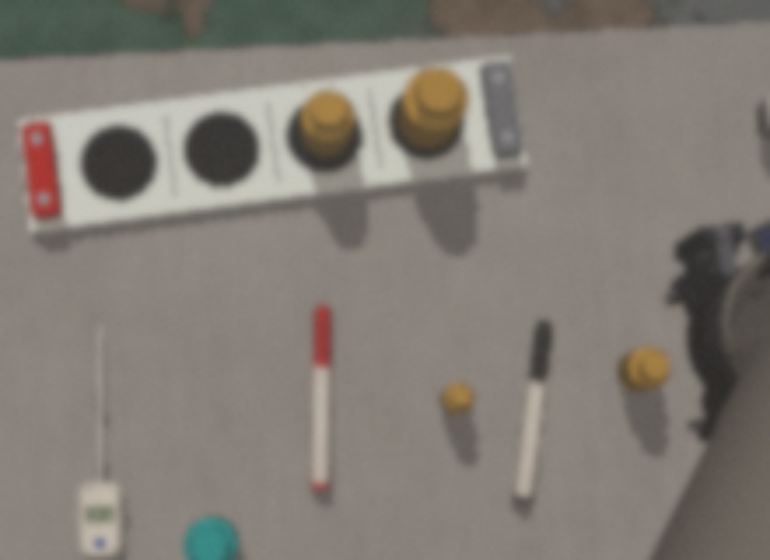

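c and d both stand well within their pads (about 3-5 mm by the top camera). Continuing with b.

Emit:
{"op": "apply_moves", "data": {
  "dp": [
    [0.025,0.02,0.05],
    [0.015,0.012,0.12],
    [0,0,0.16],
    [0,0,0.14],
    [0,0,0.08],
    [0,0,0]
  ],
  "twist": [
    [-0.0015,0.003,0.001],
    [-0.001,0.0024,0],
    [0,0,0],
    [0,0,0],
    [0,0,0],
    [0,0,0]
  ],
  "jaw": [40,40,40,40,40,40]
}}

```text
clock: 21.8
tcp_pos: [0.4923, -0.2677, 0.2537]
orientation: [3.128, 0.286, 0.01]
contact_force: [0.1, 0.3, 0.7]
grip_width: 0.072
```

```bash
python3 go.py .482 -.274 .184
```

```text
t 21.8 tcp [ 0.4923 -0.2677  0.2537] F [0.1 0.3 0.7] grip 0.072
d/12cm [-0.097  0.035  0.581] norm 0.59 rows@.35 1.7 twist [ 0.0004 -0.0032  0.0071]
```

Emit:
{"op": "apply_moves", "data": {
  "dp": [
    [-0.06,0.022,0],
    [-0.035,0.012,0.04],
    [0,0,0.1],
    [0,0,0.12],
    [0,0,0.08],
    [0,0,0]
  ],
  "twist": [
    [0,-0.002,0.004],
    [0,-0.001,0.003],
    [0,0,0],
    [0,0,0],
    [0,0,0],
    [0,0,0]
  ],
  "jaw": [40,40,40,40,40,40]
}}

```text
clock: 22.4
tcp_pos: [0.4822, -0.2743, 0.2109]
orientation: [3.129, 0.263, 0.004]
contact_force: [-0.5, -1.0, -0.7]
grip_width: 0.0719
```

```bash
python3 go.py .482 -.274 .184
```

```text
t 22.4 tcp [ 0.4822 -0.2743  0.2109] F [-0.5 -1.  -0.7] grip 0.0719
d/12cm [-0.002 -0.003  0.224] norm 0.224 rows@.35 0.6 twist [ 0.0011 -0.0013 -0.    ]
```

Emit:
{"op": "apply_moves", "data": {
  "dp": [
    [0,0,0.07],
    [0,0,0.08],
    [0,0,0.05],
    [0,0,0.015],
    [0,0,0]
  ],
  "twist": [
    [0.001,-0.001,0],
    [0,0,0],
    [0,0,0],
    [0,0,0],
    [0,0,0]
  ],
  "jaw": [40,40,40,40,40]
}}

```text
clock: 22.9
tcp_pos: [0.4824, -0.2743, 0.1824]
orientation: [-3.13, -0.263, 0.0]
contact_force: [1.0, 0.5, 0.0]
grip_width: 0.0718
```

```bash
python3 go.py .482 -.274 .184;python3 - <<'E'
from bench import r
import cv2
im=r.grab_frame("side")["color"][230:330,210:330]
cv2.imwrite(f"pics/side10.png",cv2.resize(im,None,fx=4,fy=4,interpolation=cv2.INTER_CUBIC)[:,:,::-1])
E
```

```text
t 22.9 tcp [ 0.4824 -0.2743  0.1824] F [1.  0.5 0. ] grip 0.0718
d/12cm [-0.003 -0.003 -0.014] norm 0.014 rows@.35 0.0 twist [-0.0002  0.      0.    ]
```

View pics/side10.png

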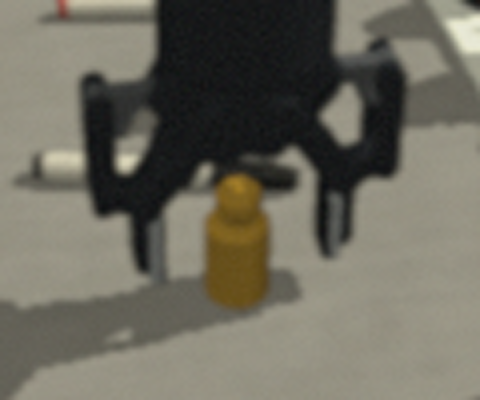

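Weight b is centred between the fingers (crop px (238,250)). Closing.

Emit:
{"op": "apply_moves", "data": {
  "dp": [
    [0,0,0],
    [0,0,0],
    [0,0,0],
    [0,0,0],
    [0,0,0],
    [0,0,0],
    [0,0,0],
    [0,0,0]
  ],
  "twist": [
    [0,0,0],
    [0,0,0],
    [0,0,0],
    [0,0,0],
    [0,0,0],
    [0,0,0],
    [0,0,0],
    [0,0,0]
  ],
  "jaw": [255,255,255,255,255,255,255,255],
  "grip_force": 60
}}

```text
clock: 23.75
tcp_pos: [0.4826, -0.2745, 0.1836]
orientation: [3.13, 0.263, 0.002]
contact_force: [-0.0, 0.1, -0.1]
grip_width: 0.0287
```

```bash
python3 go.py .482 -.274 .33
```

```text
t 23.75 tcp [ 0.4826 -0.2745  0.1836] F [-0.   0.1 -0.1] grip 0.0287
d/12cm [-0.002 -0.004 -1.22 ] norm 1.22 rows@.35 3.5 twist [ 0.0003 -0.0007 -0.    ]
```

Emit:
{"op": "apply_moves", "data": {
  "dp": [
    [0,0,-0.06],
    [0,0,-0.14],
    [0,0,-0.2],
    [0,0,-0.25],
    [0,0,-0.25],
    [0,0,-0.2],
    [0,0,-0.1],
    [0,0,-0.02],
    [0,0,0]
  ],
  "twist": [
    [0,0,0],
    [0,0,0],
    [0,0,0],
    [0,0,0],
    [0,0,0],
    [0,0,0],
    [0,0,0],
    [0,0,0],
    [0,0,0]
  ],
  "jaw": [255,255,255,255,255,255,255,255,255]
}}

```text
clock: 24.65
tcp_pos: [0.4811, -0.2737, 0.3357]
orientation: [-3.128, -0.262, 0.004]
contact_force: [0.4, 0.1, -2.8]
grip_width: 0.0283
```

```bash
python3 go.py .6325 .0302 .31
```

```text
t 24.65 tcp [ 0.4811 -0.2737  0.3357] F [ 0.4  0.1 -2.8] grip 0.0283
d/12cm [ 1.666 -2.287  0.217] norm 2.838 rows@.35 8.1 twist [-0.0012  0.001  -0.0003]
```

Emit:
{"op": "apply_moves", "data": {
  "dp": [
    [0.06,-0.09,0],
    [0.12,-0.16,0],
    [0.15,-0.2,0],
    [0.15,-0.21,0],
    [0.15,-0.21,0],
    [0.15,-0.21,0],
    [0.15,-0.21,0],
    [0.15,-0.21,0],
    [0.15,-0.21,0],
    [0.14,-0.18,0],
    [0.11,-0.15,0],
    [0.08,-0.1,0],
    [0.06,-0.07,0],
    [0.03,-0.04,0],
    [0.02,-0.02,0],
    [0,0,0]
  ],
  "twist": [
    [0,0.001,0],
    [0,0,0],
    [0,0,0],
    [0,0,0],
    [0,0,0],
    [0,0,0],
    [0,0,0],
    [0,0,0],
    [0,0,0],
    [0,0,0],
    [0,0,0],
    [0,0,0],
    [0,0,0],
    [0,0,0],
    [0,0,0],
    [0,0,0]
  ],
  "jaw": [255,255,255,255,255,255,255,255,255,255,255,255,255,255,255,255]
}}

```text
clock: 26.25
tcp_pos: [0.6348, 0.0541, 0.3142]
orientation: [-3.122, -0.266, 0.051]
contact_force: [0.5, 0.1, -2.0]
grip_width: 0.0285
```

```bash
python3 go.py .6325 .0302 .25
```

```text
t 26.25 tcp [0.6348 0.0541 0.3142] F [ 0.5  0.1 -2. ] grip 0.0285
d/12cm [-0.035  0.199  0.534] norm 0.571 rows@.35 1.6 twist [-0.0052  0.0152  0.001 ]
```

Emit:
{"op": "apply_moves", "data": {
  "dp": [
    [-0.01,0.08,0],
    [-0.015,0.08,0],
    [-0.01,0.03,0.05],
    [0,0,0.12],
    [0,0,0.14],
    [0,0,0.1],
    [0,0,0.04],
    [0,0,0]
  ],
  "twist": [
    [-0.003,0.008,0],
    [-0.002,0.007,0],
    [0,0,0],
    [0,0,0],
    [0,0,0],
    [0,0,0],
    [0,0,0],
    [0,0,0]
  ],
  "jaw": [255,255,255,255,255,255,255,255]
}}

```text
clock: 27.05
tcp_pos: [0.6328, 0.0226, 0.2557]
orientation: [3.129, 0.253, 0.002]
contact_force: [0.2, -0.3, -1.4]
grip_width: 0.0283
```

```bash
python3 go.py .6325 .0302 .212
```

```text
t 27.05 tcp [0.6328 0.0226 0.2557] F [ 0.2 -0.3 -1.4] grip 0.0283
d/12cm [ 0.007 -0.063  0.364] norm 0.37 rows@.35 1.1 twist [ 0.001  -0.0004 -0.003 ]
```

Emit:
{"op": "apply_moves", "data": {
  "dp": [
    [0.005,-0.042,0],
    [0,-0.02,0.06],
    [0,0,0.11],
    [0,0,0.11],
    [0,0,0.06],
    [0,0,0.02],
    [0,0,0]
  ],
  "twist": [
    [0.001,0,-0.003],
    [0,0,0],
    [0,0,0],
    [0,0,0],
    [0,0,0],
    [0,0,0],
    [0,0,0]
  ],
  "jaw": [255,255,255,255,255,255,255]
}}

```text
clock: 27.75
tcp_pos: [0.6327, 0.0318, 0.2091]
orientation: [-3.13, -0.266, -0.003]
contact_force: [-0.2, -0.4, -2.4]
grip_width: 0.0281
```

```bash
python3 go.py .6325 .0302 .1956;python3 - <<'E'
from bench import r
import cv2
im=r.grab_frame("side")["color"][150:280,270:410]
cv2.imwrite(f"pics/side11.png",cv2.resize(im,None,fx=4,fy=4,interpolation=cv2.INTER_CUBIC)[:,:,::-1])
E
```

```text
t 27.75 tcp [0.6327 0.0318 0.2091] F [-0.2 -0.4 -2.4] grip 0.0281
d/12cm [-0.004  0.013  0.112] norm 0.113 rows@.35 0.3 twist [-0.0003 -0.0009  0.0009]
```

View pics/side11.png

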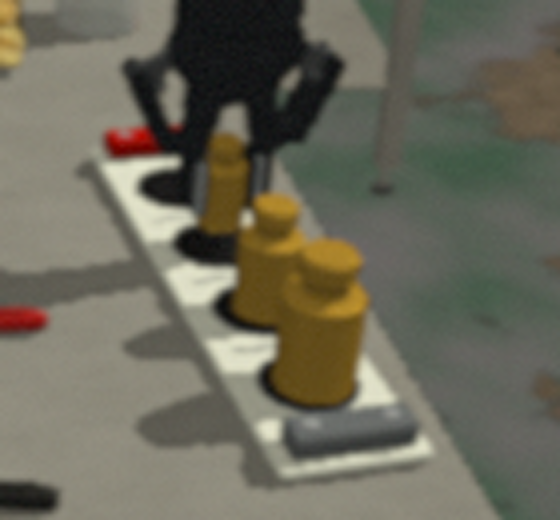

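Weight b hovers over pad 3 (crop px (215,240)), and c and d are still standing. Lowering.

Emit:
{"op": "apply_moves", "data": {
  "dp": [
    [0,0.01,0.03],
    [0,0.003,0.03],
    [0,0,0.025],
    [0,0,0.02],
    [0,0,0.015],
    [0,0,0.012],
    [0,0,0.01]
  ],
  "twist": [
    [0,0,0],
    [0,0,0],
    [0,0,0],
    [0,0,0],
    [0,0,0],
    [0,0,0],
    [0,0,0]
  ],
  "jaw": [255,255,255,255,255,255,255]
}}

```text
clock: 28.5
tcp_pos: [0.634, 0.0294, 0.1956]
orientation: [-3.128, -0.264, -0.007]
contact_force: [-3.1, 0.2, 8.6]
grip_width: 0.0282
```

```bash
python3 - <<'E'
from bench import r
for i in range(4):
    o=r.get_obs();print(o["clock"],o["tcp_pos"].round(4),o["contact_force"].round(1)); r.grab_frame("top")
E
```

```text
28.5 [0.634  0.0294 0.1956] [-3.1  0.2  8.6]
28.55 [0.634  0.0293 0.1956] [-4.3  0.3 10.6]
28.6 [0.6341 0.0293 0.1956] [-4.7  0.7 11.2]
28.65 [0.6341 0.0293 0.1956] [-4.4  0.8 10.6]
```

Seated. Releasing, then on to a.

Emit:
{"op": "apply_moves", "data": {
  "dp": [
    [0,0,0],
    [0,0,0],
    [0,0,0],
    [0,0,0],
    [0,0,0],
    [0,0,0],
    [0,0,-0.1],
    [0,0,-0.2],
    [0,0,-0.3],
    [0,0,-0.3],
    [0,0,-0.2],
    [0,0,0]
  ],
  "twist": [
    [0,0,0],
    [0,0,0],
    [0,0,0],
    [0,0,0],
    [0,0,0],
    [0,0,0],
    [0,0,0],
    [0,0,0],
    [0,0,0],
    [0,0,0],
    [0,0,0],
    [0,0,0]
  ],
  "jaw": [100,50,0,0,0,0,0,0,0,0,0,0]
}}

```text
clock: 29.9
tcp_pos: [0.6338, 0.0284, 0.3361]
orientation: [-3.128, -0.263, -0.009]
contact_force: [0.3, 0.2, -0.1]
grip_width: 0.085
```

```bash
python3 go.py .458 -.142 .3
```

```text
t 29.9 tcp [0.6338 0.0284 0.3361] F [ 0.3  0.2 -0.1] grip 0.085
d/12cm [-1.683  1.156  0.288] norm 2.062 rows@.35 5.9 twist [-0.0009 -0.0029  0.    ]
```

Emit:
{"op": "apply_moves", "data": {
  "dp": [
    [-0.18,0.12,0],
    [-0.28,0.19,0.02],
    [-0.3,0.21,0.04],
    [-0.3,0.21,0.04],
    [-0.28,0.18,0.04],
    [-0.18,0.12,0.03],
    [-0.08,0.06,0.02],
    [-0.04,0.03,0],
    [0,0,0]
  ],
  "twist": [
    [0,-0.003,0],
    [0,0,0],
    [0,0,0],
    [0,0,0],
    [0,0,0],
    [0,0,0],
    [0,0,0],
    [0,0,0],
    [0,0,0]
  ],
  "jaw": [60,60,60,60,60,60,60,60,60]
}}

```text
clock: 30.8
tcp_pos: [0.4558, -0.1404, 0.3116]
orientation: [-3.126, -0.268, -0.004]
contact_force: [-0.3, -0.1, -0.2]
grip_width: 0.0652
```

```bash
python3 go.py .458 -.142 .24;python3 - <<'E'
from bench import r
from h import *
f=r.grab_frame("top")
cv2.imwrite(f"pics/top12.png",cv2.resize(f["color"][130:290,180:400],None,fx=3.5,fy=3.5)[:,:,::-1])
f=r.grab_frame("side"); print(locate(f,"a",.458,-.142))
E
```

```text
t 30.8 tcp [ 0.4558 -0.1404  0.3116] F [-0.3 -0.1 -0.2] grip 0.0652
d/12cm [0.014 0.019 0.597] norm 0.597 rows@.35 1.7 twist [-0.002  -0.0013  0.0017]
(array([ 0.45876896, -0.14161492]), 177.0, 227.875)
```

View pics/top12.png

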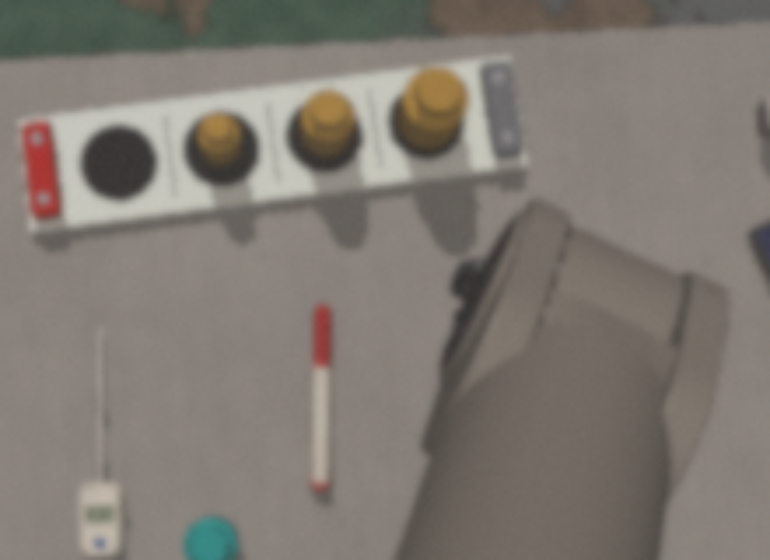

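b, c and d stand on pads 3, 2 and 1 (top-crop px (222,145), (327,130), (430,115)). Going down to a.

Emit:
{"op": "apply_moves", "data": {
  "dp": [
    [0.01,0.012,0.06],
    [0.004,0.006,0.14],
    [0,0,0.17],
    [0,0,0.16],
    [0,0,0.08],
    [0,0,0]
  ],
  "twist": [
    [-0.001,-0.001,0.001],
    [-0.001,0,0],
    [0,0,0],
    [0,0,0],
    [0,0,0],
    [0,0,0]
  ],
  "jaw": [60,60,60,60,60,60]
}}

```text
clock: 31.5
tcp_pos: [0.4657, -0.1364, 0.2346]
orientation: [3.127, 0.285, 0.009]
contact_force: [0.1, 0.6, 0.1]
grip_width: 0.0653
```

```bash
python3 go.py .458 -.142 .18
```

```text
t 31.5 tcp [ 0.4657 -0.1364  0.2346] F [0.1 0.6 0.1] grip 0.0653
d/12cm [-0.074  0.034  0.455] norm 0.462 rows@.35 1.3 twist [ 0.0008 -0.0026  0.0069]
```

Emit:
{"op": "apply_moves", "data": {
  "dp": [
    [-0.05,0.022,0],
    [-0.024,0.012,0.03],
    [0,0,0.08],
    [0,0,0.08],
    [0,0,0.05],
    [0,0,0]
  ],
  "twist": [
    [0.0005,-0.002,0.004],
    [0,0,0.003],
    [0,0,0],
    [0,0,0],
    [0,0,0],
    [0,0,0]
  ],
  "jaw": [60,60,60,60,60,60]
}}

```text
clock: 32.1
tcp_pos: [0.4583, -0.1424, 0.2051]
orientation: [3.13, 0.261, 0.007]
contact_force: [0.9, -0.6, -0.1]
grip_width: 0.0652
```

```bash
python3 go.py .458 -.142 .18
```

```text
t 32.1 tcp [ 0.4583 -0.1424  0.2051] F [ 0.9 -0.6 -0.1] grip 0.0652
d/12cm [-0.003 -0.004  0.209] norm 0.209 rows@.35 0.6 twist [ 0.0006 -0.002  -0.0005]
```

Emit:
{"op": "apply_moves", "data": {
  "dp": [
    [0,0,0.06],
    [0,0,0.08],
    [0,0,0.05],
    [0,0,0.01],
    [0,0,0]
  ],
  "twist": [
    [0,-0.002,0],
    [0,0,0],
    [0,0,0],
    [0,0,0],
    [0,0,0]
  ],
  "jaw": [60,60,60,60,60]
}}

```text
clock: 32.6
tcp_pos: [0.4585, -0.1424, 0.1786]
orientation: [3.129, 0.261, -0.001]
contact_force: [0.0, 0.5, -0.1]
grip_width: 0.0653
```

```bash
python3 go.py .458 -.142 .18;python3 - <<'E'
from bench import r
import cv2
im=r.grab_frame("side")["color"][190:290,200:320]
cv2.imwrite(f"pics/side13.png",cv2.resize(im,None,fx=4,fy=4,interpolation=cv2.INTER_CUBIC)[:,:,::-1])
E
```

```text
t 32.6 tcp [ 0.4585 -0.1424  0.1786] F [ 0.   0.5 -0.1] grip 0.0653
d/12cm [-0.004 -0.004 -0.011] norm 0.013 rows@.35 0.0 twist [ 0.0006  0.0003 -0.0004]
```

View pics/side13.png

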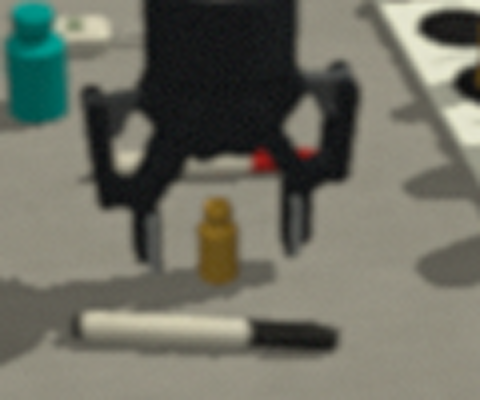

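Weight a sits between the fingers (crop px (217,240)), and both pens are clear. Closing.

Emit:
{"op": "apply_moves", "data": {
  "dp": [
    [0,0,-0.01],
    [0,0,0],
    [0,0,0],
    [0,0,0],
    [0,0,0],
    [0,0,0],
    [0,0,0],
    [0,0,0]
  ],
  "twist": [
    [0,0,0],
    [0,0,0],
    [0,0,0],
    [0,0,0],
    [0,0,0],
    [0,0,0],
    [0,0,0],
    [0,0,0]
  ],
  "jaw": [255,255,255,255,255,255,255,255],
  "grip_force": 40
}}

```text
clock: 33.45
tcp_pos: [0.4587, -0.1423, 0.1808]
orientation: [3.129, 0.262, 0.001]
contact_force: [0.2, -0.1, -1.7]
grip_width: 0.0205
```

```bash
python3 go.py .458 -.142 .32
```

```text
t 33.45 tcp [ 0.4587 -0.1423  0.1808] F [ 0.2 -0.1 -1.7] grip 0.0205
d/12cm [-0.005 -0.002 -1.16 ] norm 1.16 rows@.35 3.3 twist [ 0.0007 -0.0003 -0.0003]
```

Emit:
{"op": "apply_moves", "data": {
  "dp": [
    [0,0,-0.06],
    [0,0,-0.14],
    [0,0,-0.2],
    [0,0,-0.25],
    [0,0,-0.25],
    [0,0,-0.18],
    [0,0,-0.08],
    [0,0,-0.02],
    [0,0,0]
  ],
  "twist": [
    [0,0,0],
    [0,0,0],
    [0,0,0],
    [0,0,0],
    [0,0,0],
    [0,0,0],
    [0,0,0],
    [0,0,0],
    [0,0,0]
  ],
  "jaw": [255,255,255,255,255,255,255,255,255]
}}

```text
clock: 34.35
tcp_pos: [0.4573, -0.1424, 0.3289]
orientation: [-3.131, -0.26, 0.003]
contact_force: [-0.5, 0.5, -1.5]
grip_width: 0.0207
```

```bash
python3 go.py .6204 .1046 .31
```

```text
t 34.35 tcp [ 0.4573 -0.1424  0.3289] F [-0.5  0.5 -1.5] grip 0.0207
d/12cm [ 1.68  -1.806  0.155] norm 2.471 rows@.35 7.1 twist [-0.0001  0.0008 -0.001 ]
```

Emit:
{"op": "apply_moves", "data": {
  "dp": [
    [0.07,-0.07,0],
    [0.13,-0.14,0],
    [0.17,-0.18,0],
    [0.17,-0.19,0],
    [0.17,-0.19,0],
    [0.17,-0.19,0],
    [0.17,-0.19,0],
    [0.17,-0.19,0],
    [0.14,-0.16,0],
    [0.11,-0.12,0],
    [0.08,-0.08,0],
    [0.05,-0.05,0],
    [0.03,-0.02,0],
    [0,0,0]
  ],
  "twist": [
    [0,0.001,0],
    [0,0,0],
    [0,0,0],
    [0,0,0],
    [0,0,0],
    [0,0,0],
    [0,0,0],
    [0,0,0],
    [0,0,0],
    [0,0,0],
    [0,0,0],
    [0,0,0],
    [0,0,0],
    [0,0,0]
  ],
  "jaw": [255,255,255,255,255,255,255,255,255,255,255,255,255,255]
}}

```text
clock: 35.75
tcp_pos: [0.6197, 0.1194, 0.3087]
orientation: [-3.13, -0.262, 0.042]
contact_force: [-0.3, -0.3, -1.1]
grip_width: 0.0204
```

```bash
python3 go.py .6204 .1046 .25
```

```text
t 35.75 tcp [0.6197 0.1194 0.3087] F [-0.3 -0.3 -1.1] grip 0.0204
d/12cm [-0.001  0.124  0.489] norm 0.504 rows@.35 1.4 twist [-0.0011  0.0126 -0.0002]
```

Emit:
{"op": "apply_moves", "data": {
  "dp": [
    [0.0,0.06,0],
    [0.0,0.05,0],
    [0,0.01,0.06],
    [0,0,0.12],
    [0,0,0.14],
    [0,0,0.1],
    [0,0,0.04],
    [0,0,0]
  ],
  "twist": [
    [-0.001,0.007,0],
    [0,0.0055,0],
    [0,0,0],
    [0,0,0],
    [0,0,0],
    [0,0,0],
    [0,0,0],
    [0,0,0]
  ],
  "jaw": [255,255,255,255,255,255,255,255]
}}

```text
clock: 36.55
tcp_pos: [0.6207, 0.0984, 0.2488]
orientation: [3.13, 0.251, 0.0]
contact_force: [-0.0, 0.4, -1.0]
grip_width: 0.0201
```

```bash
python3 go.py .6204 .1046 .209
```

```text
t 36.55 tcp [0.6207 0.0984 0.2488] F [-0.   0.4 -1. ] grip 0.0201
d/12cm [ 0.006 -0.052  0.332] norm 0.336 rows@.35 1.0 twist [ 0.0006 -0.0001 -0.0037]
```

Emit:
{"op": "apply_moves", "data": {
  "dp": [
    [0.004,-0.036,0],
    [0,-0.016,0.06],
    [0,0,0.1],
    [0,0,0.1],
    [0,0,0.05],
    [0,0,0.02],
    [0,0,0]
  ],
  "twist": [
    [0.0005,0,-0.003],
    [0,0,0],
    [0,0,0],
    [0,0,0],
    [0,0,0],
    [0,0,0],
    [0,0,0]
  ],
  "jaw": [255,255,255,255,255,255,255]
}}

```text
clock: 37.25
tcp_pos: [0.6206, 0.106, 0.2062]
orientation: [-3.13, -0.263, -0.002]
contact_force: [0.1, -0.6, -0.5]
grip_width: 0.0202
```

```bash
python3 go.py .6204 .1046 .1925;python3 - <<'E'
from bench import r
import cv2
im=r.grab_frame("side")["color"][150:280,270:410]
cv2.imwrite(f"pics/side14.png",cv2.resize(im,None,fx=4,fy=4,interpolation=cv2.INTER_CUBIC)[:,:,::-1])
E
```

```text
t 37.25 tcp [0.6206 0.106  0.2062] F [ 0.1 -0.6 -0.5] grip 0.0202
d/12cm [-0.003  0.011  0.114] norm 0.115 rows@.35 0.3 twist [-0.0002 -0.0007  0.    ]
```

View pics/side14.png

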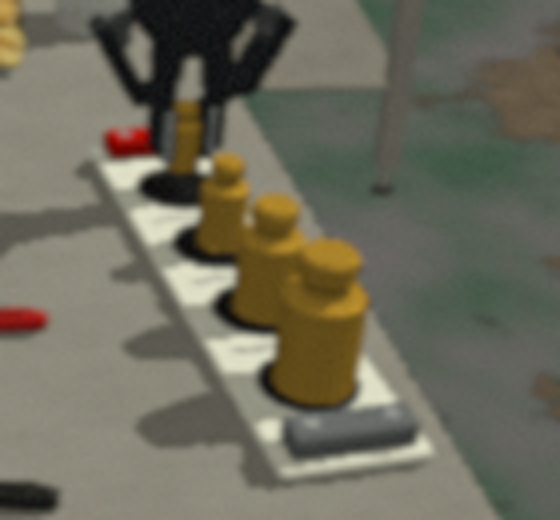

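Weight a hovers over pad 4 beside the red block (crop px (185,175)). Lowering.

Emit:
{"op": "apply_moves", "data": {
  "dp": [
    [0,0.008,0.03],
    [0,0.003,0.03],
    [0,0,0.025],
    [0,0,0.02],
    [0,0,0.015],
    [0,0,0.012],
    [0,0,0.01]
  ],
  "twist": [
    [0,0,0],
    [0,0,0],
    [0,0,0],
    [0,0,0],
    [0,0,0],
    [0,0,0],
    [0,0,0]
  ],
  "jaw": [255,255,255,255,255,255,255]
}}

```text
clock: 38.0
tcp_pos: [0.6218, 0.104, 0.1928]
orientation: [-3.128, -0.261, -0.005]
contact_force: [-4.8, -1.1, 10.0]
grip_width: 0.0203
```

```bash
python3 - <<'E'
from bench import r
for i in range(4):
    o=r.get_obs();print(o["clock"],o["tcp_pos"].round(4),o["contact_force"].round(1)); r.grab_frame("top")
E
```

```text
38.0 [0.6218 0.104  0.1928] [-4.8 -1.1 10. ]
38.05 [0.6218 0.1039 0.1928] [-5.  -0.1 11.6]
38.1 [0.6218 0.104  0.1928] [-4.2 -0.1 13. ]
38.15 [0.6218 0.104  0.1928] [-4.6 -0.3 11.1]
```

Seated (+11 N). Releasing and retreating well clear.

Emit:
{"op": "apply_moves", "data": {
  "dp": [
    [0,0,0],
    [0,0,0],
    [0,0,0],
    [0,0,0],
    [0,0,0],
    [0,0,0],
    [0,0,-0.1],
    [0,0,-0.2],
    [0,0,-0.3],
    [0,0,-0.3],
    [-0.1,0,-0.2],
    [-0.3,0,0],
    [-0.3,0,0],
    [-0.2,0,0],
    [0,0,0],
    [0,0,0]
  ],
  "twist": [
    [0,0,0],
    [0,0,0],
    [0,0,0],
    [0,0,0],
    [0,0,0],
    [0,0,0],
    [0,0,0],
    [0,0,0],
    [0,0,0],
    [0,0,0],
    [0,0,0],
    [0,0,0],
    [0,0,0],
    [0,0,0],
    [0,0,0],
    [0,0,0]
  ],
  "jaw": [150,100,50,0,0,0,0,0,0,0,0,0,0,0,0,0]
}}

```text
clock: 39.8
tcp_pos: [0.5125, 0.0839, 0.3368]
orientation: [-3.125, -0.258, -0.017]
contact_force: [-0.7, 0.3, -0.1]
grip_width: 0.0851
```

```bash
python3 - <<'E'
from bench import r
from h import *
T=r.grab_frame("top");S=r.grab_frame("side")
o=r.get_obs();print(o["clock"],o["tcp_pos"],o["contact_force"].round(1),abs(o["qvel"]).max())
p=dict(a=(.6204,.1046),b=(.6325,.0302),c=(.6452,-.0436),d=(.6578,-.1178))
P={n:cloud(f) for n,f in(("T",T),("S",S))}
for k,q in p.items():
    l=locate(T,k,*q,.012)[0]
    # knob-only depth check
    out=[]
    for n,f in(("T",T),("S",S)):
        c=P[n]; D,hb,dk,H=DIM[k]
        m=(np.hypot(c[...,0]-q[0],c[...,1]-q[1])<.03)&(c[...,2]>.012+H-.005)
        out.append((c[m].mean(0).round(4),int(m.sum()),c[m][:,2].max().round(4)))
    print(k,"pad",q,"sil",l.round(4),"knobtop",out)
a=cv2.resize(T["color"][130:210,180:340],None,fx=4.5,fy=4.5,interpolation=cv2.INTER_CUBIC)
cv2.imwrite("pics/top15.png",a[:,:,::-1])
cv2.imwrite("pics/side15.png",cv2.resize(S["color"][140:280,230:400],None,fx=4,fy=4,interpolation=cv2.INTER_CUBIC)[:,:,::-1])
E
```

```text
39.9 [0.51302221 0.08394243 0.33637209] [1.1 0.  0.2] 0.01620285075167308h.py:23: RuntimeWarning: invalid value encountered in divide
  M=cv2.moments(sil(f,k,x,y,z0),True); return np.array([M["m10"],M["m01"]])/M["m00"]/4-.5, M["m00"]/16
h.py:19: RuntimeWarning: invalid value encountered in cast
  h=cv2.convexHull(((proj(f,pts)+.5)*S).astype(np.float32)).astype(np.int32)
<stdin>:14: RuntimeWarning: Mean of empty slice.
  ret = um.true_divide(
Traceback (most recent call last):
ValueError: zero-size array to reduction operation maximum which has no identity
```

The arm hides pad 4 from the top camera, so I'll move it to the right and look again.

Emit:
{"op": "apply_moves", "data": {
  "dp": [
    [0,0.2,0],
    [0,0.3,0],
    [0,0.35,0],
    [0,0.35,0],
    [0,0.35,0],
    [0,0.35,0],
    [0,0.3,0],
    [0,0.2,0],
    [0,0.1,0],
    [0,0,0],
    [0,0,0]
  ],
  "twist": [
    [0,0,0],
    [0,0,0],
    [0,0,0],
    [0,0,0],
    [0,0,0],
    [0,0,0],
    [0,0,0],
    [0,0,0],
    [0,0,0],
    [0,0,0],
    [0,0,0]
  ],
  "jaw": [0,0,0,0,0,0,0,0,0,0,0]
}}

```text
clock: 41.0
tcp_pos: [0.5758, -0.2211, 0.3342]
orientation: [3.129, 0.272, 0.022]
contact_force: [0.9, 0.2, 0.3]
grip_width: 0.0854
```

```bash
python3 - <<'E'
from bench import r
from h import *
T=r.grab_frame("top");S=r.grab_frame("side")
a=cv2.resize(T["color"][130:210,180:340],None,fx=4.5,fy=4.5,interpolation=cv2.INTER_CUBIC)
cv2.imwrite("pics/top16.png",a[:,:,::-1])
cv2.imwrite("pics/side16.png",cv2.resize(S["color"][140:280,230:400],None,fx=4,fy=4,interpolation=cv2.INTER_CUBIC)[:,:,::-1])
o=r.get_obs();print(o["clock"],o["tcp_pos"].round(3),abs(o["qvel"]).max())
p=dict(a=(.6204,.1046),b=(.6325,.0302),c=(.6452,-.0436),d=(.6578,-.1178))
for k,q in p.items():
    print(k,"pad",q,"top sil",locate(T,k,*q,.012)[0].round(4))
    for n,f in(("T",T),("S",S)):
        c=cloud(f); D,hb,dk,H=DIM[k]
        m=(np.hypot(c[...,0]-q[0],c[...,1]-q[1])<.03)&(c[...,2]>.012+H-.006)
        if m.sum(): print("  ",n,c[m].mean(0).round(4),int(m.sum()),c[m][:,2].max().round(4))
E
```

```text
41.1 [ 0.576 -0.22   0.334] 0.007338722950770241
a pad (0.6204, 0.1046) top sil [0.6241 0.1069]
   T [0.6222 0.1065 0.0572] 36 0.063
   S [0.6241 0.1031 0.056 ] 23 0.0589
b pad (0.6325, 0.0302) top sil [0.6368 0.0321]
   T [0.6342 0.0325 0.0698] 59 0.0757
   S [0.6368 0.0287 0.0687] 43 0.0721
c pad (0.6452, -0.0436) top sil [ 0.6492 -0.0442]
   T [ 0.6472 -0.0429  0.0817] 99 0.0883
   S [ 0.6489 -0.0479  0.081 ] 77 0.0839
d pad (0.6578, -0.1178) top sil [ 0.6622 -0.1188]
   T [ 0.6594 -0.1169  0.0938] 149 0.0991
   S [ 0.6611 -0.1221  0.093 ] 131 0.0957
```

View pics/top16.png

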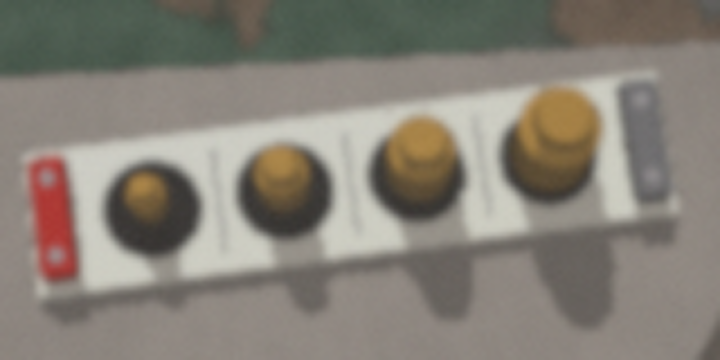

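View pics/side16.png

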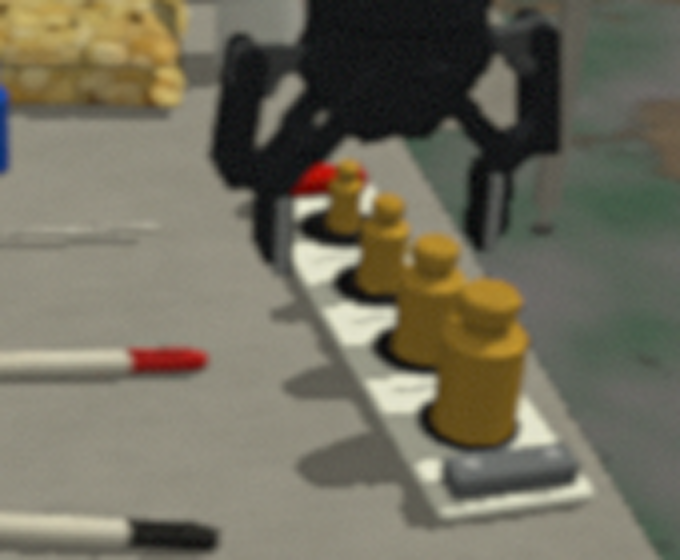

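All four stand upright on their pads in the right order, within about 5 mm of centre, and the gripper is open and clear. Handing in.

```bash
python3 -c "
from bench import r
print(r.hand_in())"
```

```text
the job is handed in; nothing more can be done
None
```

I put all four brass weights back on the stand and handed the job in at about 41 s of the 104 s allowed. The red block is at the pad 4 end, so the order is: smallest on pad 4, second smallest on pad 3, second largest on pad 2, largest on pad 1. Each one was lowered until the wrist force showed it resting on the pad, then released. The hand-in reports no verdict.

- **Position:** in the last pictures all four stand upright, with knob tops at the expected heights. The camera estimates put each axis about 2–6 mm from its pad centre, against the 14 mm limit.
- **Robot clear:** the gripper was open and clear of everything, and the arm was still.
- **Checks that disagreed:** the top and side cameras differed by up to 5 mm in y and 1–3 mm in x. The side-camera outline fit for the largest weight was spoiled because the second largest overlaps it, so I used the top view and depth readings for that one. The first try at a final check failed because the arm hid pad 4, so I moved the arm aside and repeated it.

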